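# Ratchet the gel-casting clamp shut on its tray

### The job

Lay the blue gel-casting tray flat in the bed of the casting clamp, lengthwise between the two low side rails, then close the jaw on it by working the red ratchet handle to and fro: turned one way the handle grips and advances the jaw, the other way it spins loose, so try both ways to find out which. Stop when the tray is held against the end block and the jaw's spring pad is pushed in about half-way (the jaw cannot be backed off), then let go and move clear. Move the jaw by the handle only, never by pushing it, and leave the comb, the flask and the tube rack where they are.

Things in the scene. Friction and masses are not known exactly. Their poses are not given: they have to be found in the camera images.
- clamp: Gel-casting clamp, fixed: white base plate 130 (x) by 360 (y) by 12 mm. Origin: centre of its underside, at bench height; y runs along it from the grey drive housing (y -75 to -175 mm, up to 98 mm high) to the white end block (inner face y = 135 mm, 76 mm wide, top z = 54 mm). Bed: plate top (z = 12) between two rails, inner faces x = +-34 mm, 4 mm thick, tops z = 18, y = 30 to 135 mm.
- bed_home (a point): Where the tray's centre is once clamped home: clamp's x = 0, y = 85, z = 26 mm (axes as the clamp's; the tray's y lies along the clamp's y). At the start the pad's face leaves the bed 18 to 30 mm longer than the tray.
- tray_center (a point): Centre (half-way up) of the loose blue tray: 60 (its x) by 100 (its y) by 28 mm high (z), about 0.12 kg, standing on the bench at the start. A 4 mm floor and two 4 mm long side walls, open at both short ends; the same when turned half round. Can be taken from above across its 60 mm width.
- jaw: Blue sliding jaw, 74 mm wide, 18 mm thick, top 55 mm above the bench; origin at its middle, at bench height. It moves only along the clamp's +y (to the end block), 10 mm for each radian that the handle turns while gripping. Its front face is 9 mm ahead (+y) of its origin, the spring pad's face 21 mm ahead when not pushed in.
- pad (a joint): How far the jaw's spring pad (black rubber face 64 by 24 mm, bright orange body behind it) is pushed into the jaw: 0 = fully out (12 mm proud of the jaw), 0.010 m = at its stop, half-way = 0.005 m. Spring 0.8 N per mm.
- handle_grip (a point): Grip point of the red ratchet handle, a T-bar 66 mm long (point's x), 14 mm thick (y), 36 mm high (z); on the turning axis, 12 mm below the bar's top, 39 mm above the housing's sloping face. z is the turning axis, out of the housing, tilted 30 degrees from vertical to the clamp's -x (robot's side). Toothed wheel and pawl below the bar: 40 mm radius, up to 17 mm above the face.
- handle (a joint): Handle angle (rad), growing anticlockwise seen from outside, looking down on it; stops at -0.75 and +0.75, so several strokes are needed. At 0 the bar lies up and down the slope. One way it grips (0.2 N m, after up to 0.35 rad of lost motion until the pawl catches), the other way it spins loose (0.03 N m); it stays where it is left.
- comb: Red plastic comb lying on the bench, 90 by 22 by 20 mm; origin under its spine. A bystander.
- flask: Green glass conical flask, 84 mm across, 124 mm high; origin at the centre of its base. A bystander.
- tube_rack: Pink tube rack, 75 by 120 by 35 mm; origin at the centre of its underside. A bystander.

How it is judged:
On the way:
1. the tray lies flat in the bed between the rails, let go (x of tray_center in the frame of clamp between -0.007 and 0.007 m and z of tray_center in the frame of clamp between 0.022 and 0.03 m and angle between the y axis of tray_center and the y axis of clamp, either way round below 0.12 rad and angle between tray_center's own z axis and vertical below 0.08 rad and y of tray_center in the frame of clamp between 0.055 and 0.092 m and contact force between the fingers and tray below 0.1 N), for 0.2 s.
At the end, for the whole second after the job is handed in: The tray lies flat in the bed between the rails, its end against the end block (centre within 4 mm along the bed of the home position, 7 mm across, 0.12 rad square), at rest, with the spring pad pushed in 2.5 to 8 mm of its 10 mm (x of tray_center in the frame of clamp between -0.007 and 0.007 m and z of tray_center in the frame of clamp between 0.022 and 0.03 m and angle between the y axis of tray_center and the y axis of clamp, either way round below 0.12 rad and angle between tray_center's own z axis and vertical below 0.08 rad and y of tray_center in the frame of clamp between 0.081 and 0.089 m and value of joint pad between 0.0025 and 0.008 m and linear speed of tray below 0.01 m/s); the robot touches nothing.
It fails at once if the jaw is pushed by the gripper or arm (over 3 N) (contact force between any of the fingers, the arm and jaw above 3 N).
It fails at once if the red comb is moved more than 20 mm or tipped (distance of comb from where it was at the start of the episode above 0.02 m or angle between comb's own z axis and vertical above 0.3 rad).
It fails at once if the flask is moved more than 20 mm or tipped (distance of flask from where it was at the start of the episode above 0.02 m or angle between flask's own z axis and vertical above 0.3 rad).
It fails at once if the tube rack is moved more than 20 mm or tipped (distance of tube_rack from where it was at the start of the episode above 0.02 m or angle between tube_rack's own z axis and vertical above 0.3 rad).
It also fails if it takes over 58 s, if anything falls off the work surface, if the arm or the gripper's body presses on something with over 40 N, if the wrist force passes 120 N, or if a joint passes its speed limit or range.

### The arm

A 6-joint arm with a two-finger parallel gripper is mounted at the origin on the work surface. World frame = base frame: x ahead of the robot, y to its left, z up, the work surface at z = 0. Lengths are in m, angles in rad, forces in N, time in s.
With the tool pointing down it reaches from about 0.3 to 0.75 m from the base axis. Payload 8.5 kg.
Tool frame: the origin (TCP) lies midway between the tips of the shut fingers; the grasp point (between the pads) lies 19 mm behind it; z points along the fingers, y is the direction in which the jaws open and shut (so a half turn about z gives the same grasp; the last joint's range is limited). The gripper opens to 85 mm and grips with 20 to 120 N. Pads are 22 mm wide; open, the fingers measure 114 mm over their backs; the gripper's body (76 mm by 85 mm) begins 54 mm behind the grasp point. The pads swing forward as they close: fully open they stand 13 mm farther back than shut.
Start: joints at [0.991, 0.381, 1.297, -0, 1.464, -0.215], TCP at [0.196, 0.514, 0.21] pointing down, gripper open.
Joint ranges: [-3.11, 3.11], [-0.89, 2.33], [0.22, 2.48], [-1.42, 4.56], [0.17, 2.85], [-2.88, 2.88]. Speed limits (rad/s): [2.39, 2.39, 3.14, 3.14, 3.14, 3.14].

### API

Orientations are given as a unit quaternion [x, y, z, w].
In Python, from workcell import sensors, get_image, bot gives the robot as it stands.
- The arm moves only by the tool drive_tool, never from a script. Its argument "series" is text: rows parted by semicolons, each of 4 numbers parted by spaces: the shift along the tool's x, y, z in cm, then the turn about the tool's z in degrees. In form: tx ty tz roll; .... A call has 1 to 10 rows; each row shifts and turns the commanded pose from where the row before left it, along the tool's axes as they then stand; what a row does not reach is not made up. A row lasts 1/8 s, in which the tool goes at most 62.5 mm and 10.7 degrees, less where a joint would pass 70% of its speed; a pose out of reach is approached as far as the arm can. A call is refused whole if a number of a shift passes 6.25 or a number of a turn 10.7, either way. A call with a gripper value outside its range is refused whole. "fingers" is the finger opening in cm, from 0 to 8.54, set as the call begins (left out, the last holds). The fingers move at their own pace and stop on an object; "squeeze" is the grip in N (left out, the last holds). Time passes only in rows, so rows that do not move let the fingers close. It gives the time, the measured TCP pose, the force and the opening at its end, in the units of the state.
- sensors.observe(): the state, without advancing time (a new reading comes with each control period).
- get_image(name): name is "side" or "top"; returns a dict with "img" (480x640x3 uint8, red, green, blue), "z_map" (480x640 float32, m along the optical axis (not along the pixel's ray), 0 where there is no reading), "intrinsics" (3x3 intrinsics, pixels), "origin" and "orientation" of the camera in the world. Camera axes: x right, y down, z forward; pixel columns grow to the right and rows downward; lengths in m; the calibration is good to about 2 mm. A picture is of the moment at which its call begins.
- bot.close_job(): hands the job in, once; it reports no verdict.
The state is a dict: "t": time; "qpos": joint angles; "qvel": joint speeds; "joint_torque": joint torques, N m; "eef_pos": TCP position; "eef_rot": TCP orientation; "wrist_force": force on the tool from outside, world axes, zero at the start; "ft_torque": the same for the moment, N m; "gripper_width": finger opening in m.
Only numpy, scipy, OpenCV 4.12 (cv2) and the standard library are available. Lean on these libraries where they do the work, as an engineer would, in place of code of your own. Each camera call takes 0.05 s, during which the arm holds its last target.

## Working session

There is one attempt and no reset: what is moved stays moved. The work goes in short steps, Python scripts to look and compute and a tool call to move; the robot and the scene stay as the last step left them, time stands still between calls to the robot, and variables do not carry over. Pictures are saved under pics/ and viewed, and the job is handed in when it is done.

Besides the shell and the picture viewer there is one more tool, called after "Emit:" as name(argument=value, ...) on one line, values as JSON. drive_tool: Moves the arm, as the interface text tells. Its arguments: {"type":"object","properties":{"series":{"type":"string"},"fingers":{"type":"number"},"squeeze":{"type":"number"}},"required":["series"]}

```bash
ls; mkdir -p pics; cat > h.py <<'E'
import numpy as np, cv2
from workcell import sensors, get_image, bot
from scipy.spatial.transform import Rotation as R
def snap(n,fn):
    d=get_image(n); cv2.imwrite('pics/'+fn,d['img'][:,:,::-1]); np.savez('pics/'+fn[:-4]+'.npz',**{k:np.array(v) for k,v in d.items()}); return d
def load(fn): return dict(np.load('pics/'+fn+'.npz'))
def rot(d):
    o=np.array(d['orientation'],float); return R.from_quat(o).as_matrix() if o.size==4 else o
def cloud(d):
    K=np.array(d['intrinsics']); z=d['z_map']; v,u=np.mgrid[:480,:640]
    p=np.stack([(u-K[0,2])/K[0,0]*z,(v-K[1,2])/K[1,1]*z,z],-1)
    return p@rot(d).T+np.array(d['origin'])
def proj(d,P):
    K=np.array(d['intrinsics']); c=(np.atleast_2d(P)-np.array(d['origin']))@rot(d); c=c@K.T; return c[:,:2]/c[:,2:]
def ray(d,u,v,zp):
    K=np.array(d['intrinsics']); r=rot(d)@np.array([(u-K[0,2])/K[0,0],(v-K[1,2])/K[1,1],1]); o=np.array(d['origin']); return o+r*(zp-o[2])/r[2]
E
python3 - <<'E'
from h import *
for n in('side','top'):
    d=snap(n,n+'0.png'); print(n,d['intrinsics'],d['origin'],d['orientation'])
print(sensors.observe())
E
```

```text
pics
side [[445.96850054   0.         316.57742474]
 [  0.         445.96850054 240.5109194 ]
 [  0.           0.           1.        ]] [ 0.28924161 -0.68959675  0.59005242] [ 0.85664535 -0.21199878  0.11311814 -0.45652989]
top [[446.71849658   0.         322.77663859]
 [  0.         446.71849658 237.39663008]
 [  0.           0.           1.        ]] [ 0.56020894 -0.04476005  1.04182195] [-0.70254446  0.71054076 -0.02258763  0.03244852]
{'t': 0.1, 'qpos': array([ 9.90719026e-01,  3.81170652e-01,  1.29817106e+00,  4.26294962e-05,
        1.46355704e+00, -2.15291133e-01]), 'qvel': array([ 0.00111816, -0.00196309, -0.00191742, -0.00268223,  0.00016822,
       -0.00038413]), 'joint_torque': array([ 3.24732129e-03, -4.49218440e+01, -2.31654936e+01, -1.19506008e-04,
        3.69127578e-03,  5.66740391e-05]), 'eef_pos': array([0.1960443 , 0.51357983, 0.20945564]), 'eef_rot': array([ 1.81385697e-01,  9.83411817e-01, -5.93877261e-04, -2.72452244e-04]), 'wrist_force': array([ 0.54990332,  0.45467808, -0.40667689]), 'ft_torque': array([ 0.01655512, -0.06721908,  0.01280482]), 'gripper_width': 0.08534000271286861}
```

View pics/top0.png

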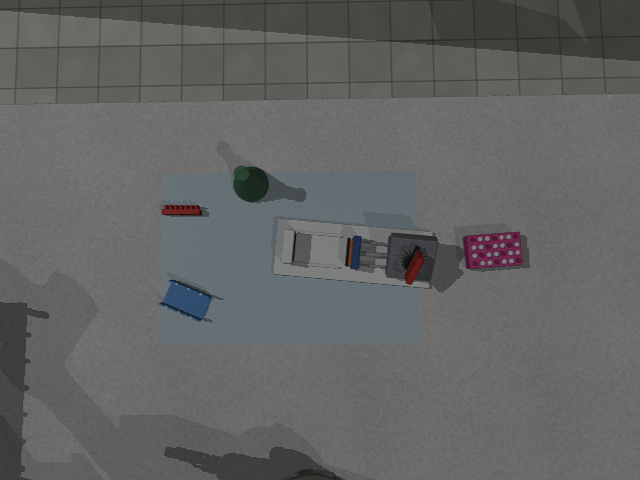

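View pics/side0.png

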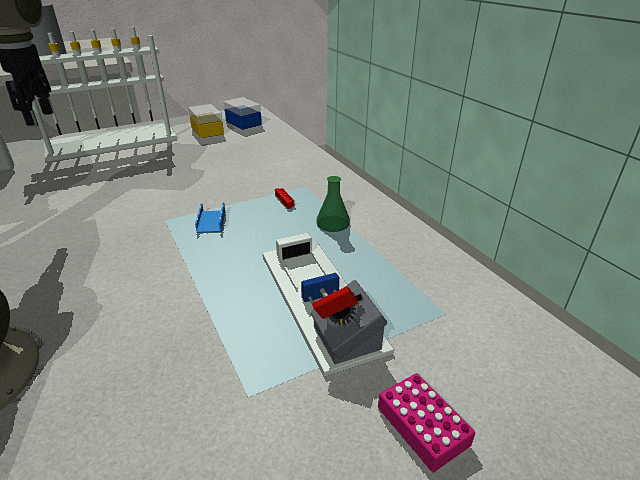

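The top view shows the tray at about (187,300), the clamp from (275,245) to (435,260) with its end block on the left, the red handle at (414,265) and the jaw at (354,252). Next I'll measure these.

```bash
python3 - <<'E'
from h import *
d=load('top0'); P=cloud(d); hsv=cv2.cvtColor(d['img'],cv2.COLOR_RGB2HSV)
H,S,V=[hsv[...,i].astype(int) for i in range(3)]
def box(m,name):
    p=P[m]; r=cv2.minAreaRect((p[:,:2]*1000).astype(np.float32)); print(name,m.sum(),'rect mm',np.round(r[0],1),np.round(r[1],1),round(r[2],2),'z',np.round(np.percentile(p[:,2],[2,50,98]),4)); return cv2.boxPoints(r)
blue=(H>98)&(H<125)&(S>130)&(V>50)
n,l,st,c=cv2.connectedComponentsWithStats(blue.astype(np.uint8))
for i in range(1,n):
    if st[i,4]>30: print(st[i],c[i]); box(l==i,'blue')
red=((H<6)|(H>174))&(S>150)&(V>50)
n,l,st,c=cv2.connectedComponentsWithStats(red.astype(np.uint8))
for i in range(1,n):
    if st[i,4]>30: print(st[i],c[i]); box(l==i,'red'); 
# plate by height
X,Y,Z=P[...,0],P[...,1],P[...,2]
v,u=np.mgrid[:480,:640]
reg=(u>262)&(u<448)&(v>208)&(v<296)
pl=reg&(Z>0.006)&(Z<0.018); box(pl,'plate'); 
tot=reg&(Z>0.006);print(box(tot,'all'))
eb=(u>270)&(u<315)&(v>215)&(v<280)&(Z>0.045); print(box(eb,'endblock'))
print('bench z',np.median(Z[300:340,240:400]))
org=(H>5)&(H<20)&(S>150)&(V>100)&reg; print(org.sum())
E
```

```text
[351 236  10  33 225] [355.71555556 252.03111111]
blue 225 rect mm [589. -93.] [ 45.  102.9] 54.46 z [0.0509 0.0545 0.0585]
[ 159  280   52   41 1066] [186.09943715 300.51594747]
blue 1066 rect mm [506.5 148.1] [ 92.9 389.5] 2.16 z [-0.0004  0.004   0.0293]
[162 205  38  10 281] [180.93594306 209.59074733]
red 281 rect mm [652.  141.5] [412.8  44.6] 69.93 z [0.0135 0.0191 0.0235]
[405 251  19  33 327] [413.58103976 266.97247706]
red 327 rect mm [ 551.9 -146.5] [ 62.1 194.4] 13.08 z [0.0886 0.1143 0.1322]
plate 5530 rect mm [ 609.4 -113.7] [188.7 398.9] 0.81 z [0.0076 0.0116 0.0161]
all 8995 rect mm [ 609.4 -113.7] [188.7 398.9] 0.81 z [0.0081 0.0133 0.1203]
[[ 512.21313   84.34751]
 [ 517.82666 -314.48126]
 [ 706.53406 -311.8252 ]
 [ 700.92053   87.00357]]
endblock 401 rect mm [610.2   5.7] [120.2  75.6] 77.46 z [0.0477 0.0533 1.0418]
[[560.20905  -44.76005 ]
 [634.0434   -61.186817]
 [660.14874   56.15066 ]
 [586.3144    72.57742 ]]
bench z 0.00043279802851436955
29
```

```bash
python3 - <<'E'
from h import *
a=load('top0')['img'][200:310,260:450]; b=load('side0')['img'][180:380,160:420]
cv2.imwrite('pics/c1.png',cv2.resize(a[:,:,::-1],None,fx=4,fy=4,interpolation=2)); cv2.imwrite('pics/c2.png',cv2.resize(b[:,:,::-1],None,fx=3,fy=3,interpolation=2))
E
```

```text
(no output)
```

View pics/c1.png

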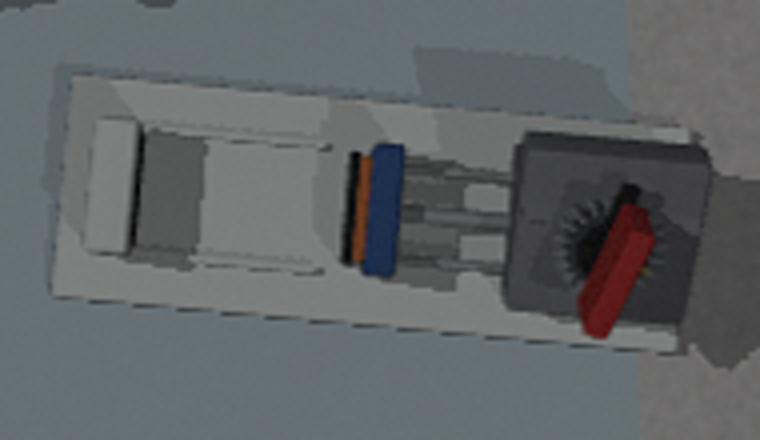

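View pics/c2.png

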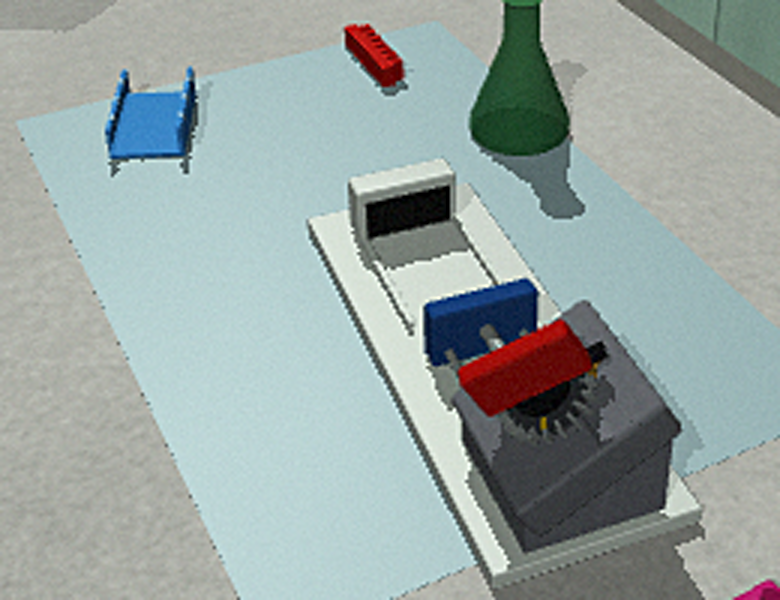

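```bash
cat >> h.py <<'E'
def pxplane(d,m,zp):
    v,u=np.nonzero(m); K=np.array(d['intrinsics']); r=np.stack([(u-K[0,2])/K[0,0],(v-K[1,2])/K[1,1],np.ones(len(u))],-1)@rot(d).T
    o=np.array(d['origin']); return o+r*((zp-o[2])/r[:,2])[:,None]
E
python3 - <<'E'
from h import *
d=load('top0'); img=d['img']; P=cloud(d); hsv=cv2.cvtColor(img,cv2.COLOR_RGB2HSV)
H,S,V=[hsv[...,i].astype(int) for i in range(3)]
print('corners'); 
C=[ray(d,u,v,.012)[:2] for u,v in [(278,218.75),(273,274),(431,288.2),(433,232)]]
for c in C: print(np.round(c,4))
C=np.array(C);print('center',C.mean(0),'len',np.linalg.norm(C[0]-C[3]),np.linalg.norm(C[1]-C[2]),np.linalg.norm(C[0]-C[1]),np.linalg.norm(C[3]-C[2]))
# edges with subpixel: columns scan for S drop
for (lab,rows) in (('far',(212,238)),('near',(268,296))):
    pts=[]
    for u in range(282,425,2):
        if lab=='far' and 360<u: continue
        s=S[rows[0]:rows[1],u].astype(float); 
        g=np.diff(s)
        k=np.argmin(g) if lab=='far' else np.argmax(g)
        pts.append(ray(d,u,rows[0]+k+.5,.012)[:2])
    pts=np.array(pts); f=np.polyfit(pts[:,1],pts[:,0],1)
    for _ in range(3):
        r=pts[:,0]-np.polyval(f,pts[:,1]); ok=abs(r)<.003; f=np.polyfit(pts[ok,1],pts[ok,0],1)
    print(lab,f,np.degrees(np.arctan(f[0])),ok.sum(),len(pts),'x at y=-.11',np.polyval(f,-.11))
# tray floor/walls: blue mask
blue=(H>98)&(H<125)&(S>130)&(V>50); n,l,st,c=cv2.connectedComponentsWithStats(blue.astype(np.uint8))
i=[i for i in range(1,n) if st[i,0]<200 and st[i,4]>500][0]
m=l==i
z=P[...,2]
for zp in (.004,.028):
    q=pxplane(d,m,zp); r=cv2.minAreaRect((q[:,:2]*1000).astype(np.float32)); print('tray',zp,r)
m2=cv2.resize(img[270:330,150:225][:,:,::-1],None,fx=8,fy=8,interpolation=2); cv2.imwrite('pics/tray.png',m2)
# endblock top & jaw top
for nm,mm,zp in (('jaw',blue&(l!=i),.055),):
    q=pxplane(d,mm,zp); r=cv2.minAreaRect((q[:,:2]*1000).astype(np.float32)); print(nm,r)
E
```

```text
corners
[0.6853 0.0728]
[0.5575 0.0847]
[ 0.5213 -0.2768]
[ 0.6501 -0.2852]
center [ 0.60355351 -0.10114399] len 0.3596741881582018 0.3632550529431472 0.12837583755717646 0.1290704198284957
far [0.10204395 0.67986472] 5.82651988964642 39 40 x at y=-.11 0.6686398882262959
near [0.10147762 0.5494867 ] 5.794404022538915 65 72 x at y=-.11 0.5383241650718462
tray 0.004 ((499.0697021484375, 290.5072937011719), (105.582275390625, 62.77930450439453), 66.9932861328125)
tray 0.028 ((500.48358154296875, 282.75408935546875), (103.1406478881836, 61.327510833740234), 66.9932861328125)
jaw ((604.2196655273438, -103.74234008789062), (16.393905639648438, 71.19175720214844), 84.8636245727539)
```

View pics/tray.png

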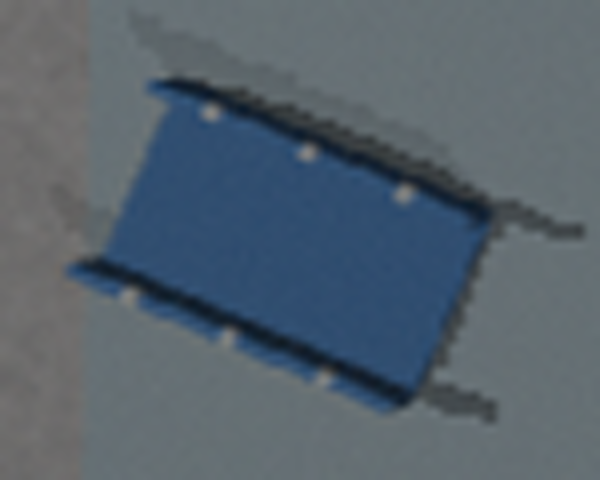

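```bash
python3 - <<'E'
from h import *
d=load('top0')
c=lambda a,zp:ray(d,a[0]/8+150-.4,a[1]/8+270-.4,zp)
U=np.array([c(a,.028) for a in [(210,112),(307,152),(403,192)]]);L=np.array([c(a,.028) for a in [(130,295),(228,337),(325,378)]])
print(U,L,(U.mean(0)+L.mean(0))/2, 'wid',np.linalg.norm((U-L),axis=1))
for A in(U,L): v=A[0]-A[2]; print(np.degrees(np.arctan2(v[0],v[1])))
F=np.array([c(a,.004) for a in [(165,105),(105,257),(425,385),(490,222)]]); print(F,F.mean(0))
# endblock top
e=np.array([ray(d,u/4+260-.4,v/4+200-.4,.054) for u,v in [(97,118),(136,120),(126,255),(87,250)]]);
s=np.radians(5.81);cy=np.array([np.sin(s),np.cos(s)]);cx=np.array([np.cos(s),-np.sin(s)]);o=np.array([.6044,-.1013])
print('eb in clamp',[(np.round([(p[:2]-o)@cx,(p[:2]-o)@cy],4)) for p in e])
e=np.array([ray(d,u/4+260-.4,v/4+200-.4,.055) for u,v in [(375,145),(405,146),(393,275),(363,273)]]);
print('jaw in clamp',[(np.round([(p[:2]-o)@cx,(p[:2]-o)@cy],4)) for p in e])
E
```

```text
[[0.53819177 0.30349357 0.028     ]
 [0.52662784 0.27571617 0.028     ]
 [0.51509582 0.24829263 0.028     ]] [[0.48695909 0.32544191 0.028     ]
 [0.47493968 0.29744637 0.028     ]
 [0.46323304 0.26981009 0.028     ]] [0.50084121 0.28670012 0.028     ] wid [0.05573614 0.0560702  0.05614935]
22.704327816052825
23.097444809257745
[[0.53983048 0.32490037 0.004     ]
 [0.49620283 0.34166327 0.004     ]
 [0.45866932 0.24826929 0.004     ]
 [0.50515012 0.22986551 0.004     ]] [0.49996319 0.28617461 0.004     ]
eb in clamp [array([0.0364, 0.1608]), array([0.0372, 0.1391]), array([-0.0379,  0.1374]), array([-0.0371,  0.1592])]
jaw in clamp [array([0.0351, 0.0057]), array([ 0.036 , -0.0108]), array([-0.0355, -0.0102]), array([-0.0359,  0.0063])]
```

```bash
cat >> h.py <<'E'
def plan(t,yaw):
    s=sensors.observe(); M=R.from_quat(s['eef_rot']).as_matrix(); p=s['eef_pos']
    y=np.degrees(np.arctan2(M[1,1],M[0,1])); roll=-((yaw-y+180)%360-180)
    d=np.array(t)-p
    print('t',round(s['t'],2),'pos',np.round(p,4),'yaw',round(y,2),'w',s['gripper_width'],'roll',round(roll,2),'shift now cm',np.round(100*M.T@d,2),'after roll',np.round(100*(M@R.from_euler('z',roll,degrees=True).as_matrix()).T@d,2),'q',np.round(s['qpos'],2),'F',np.round(s['wrist_force'],1))
E
python3 -c "
from h import *
plan([.5005,.2865,.09],-22.9)"
```

```text
t 0.1 pos [0.196  0.5136 0.2095] yaw 69.1 w 0.08534000271286861 roll 92.0 shift now cm [-36.55 -10.34  11.95] after roll [-9.06 36.89 11.95] q [ 0.99  0.38  1.3   0.    1.46 -0.22] F [ 0.5  0.5 -0.4]
```

Emit:
drive_tool(series="-4.06 -1.15 0 0; -4.06 -1.15 0 0; -4.06 -1.15 0 0; -4.06 -1.15 0 0; -4.06 -1.15 0 0; -4.06 -1.15 0 0; -4.06 -1.15 0 0; -4.06 -1.15 0 0; -4.06 -1.15 0 0; 0 0 0 0", fingers=8.54, squeeze=30)

```text
t: 1.35
eef_pos: [0.5023, 0.285, 0.2091]
eef_rot: [0.183, 0.983, -0.0, -0.0]
wrist_force: [-0.6, 0.2, -0.1]
gripper_width: 0.0853
```

Emit:
drive_tool(series="0 0 1.3 10.2; 0 0 1.3 10.2; 0 0 1.3 10.2; 0 0 1.3 10.2; 0 0 1.3 10.2; 0 0 1.3 10.2; 0 0 1.3 10.2; 0 0 1.3 10.2; 0 0 1.3 10.4; 0 0 0 0")

```text
t: 2.6
eef_pos: [0.4994, 0.2872, 0.0922]
eef_rot: [0.833, 0.554, -0.001, -0.0]
wrist_force: [0.4, -0.4, 0.0]
gripper_width: 0.0856
```

```bash
python3 -c "
from h import *
plan([.5005,.2865,.004],-22.9)"
```

```text
t 2.6 pos [0.4994 0.2872 0.0922] yaw -22.76 w 0.0856246761941744 roll 0.14 shift now cm [-0.01  0.14  8.82] after roll [-0.01  0.14  8.82] q [0.32 0.53 1.4  0.   1.21 0.71] F [ 0.4 -0.4  0. ]
```

Emit:
drive_tool(series="0 0.1 2.2 0; 0 0 2.2 0; 0 0 2.2 0; 0 0 1.5 0; 0 0 0.7 0; 0 0 0 0")

```text
t: 3.35
eef_pos: [0.5016, 0.2865, 0.0052]
eef_rot: [0.833, 0.553, 0.0, 0.0]
wrist_force: [0.1, -0.2, -0.2]
gripper_width: 0.0853
```

Emit:
drive_tool(series="0 0 0 0; 0 0 0 0; 0 0 0 0; 0 0 0 0; 0 0 0 0; 0 0 0 0", fingers=5)

```text
t: 4.1
eef_pos: [0.5015, 0.2864, 0.005]
eef_rot: [0.833, 0.553, -0.0, -0.0]
wrist_force: [0.1, 0.7, 0.0]
gripper_width: 0.0503
```

Emit:
drive_tool(series="0 0 -1.5 0; 0 0 -2 0; 0 0 -2.5 0; 0 0 -2.5 0; 0 0 -1.5 0; 0 0 0 0")

```text
t: 4.85
eef_pos: [0.5019, 0.2865, 0.1062]
eef_rot: [0.833, 0.553, 0.001, 0.0]
wrist_force: [-0.4, 0.1, -0.6]
gripper_width: 0.05
```

```bash
python3 -c "
from h import *
snap('side','side1.png'); snap('top','top1.png')
plan([.6122,-.0235,.1],-5.8)"
```

```text
t 4.95 pos [0.5012 0.2862 0.1044] yaw -22.9 w 0.05020274205234054 roll -17.1 shift now cm [-24.21  22.28   0.44] after roll [-29.69  14.18   0.44] q [ 0.31  0.52  1.38 -0.    1.24  0.71] F [-0.9 -0.  -0.5]
```

View pics/side1.png

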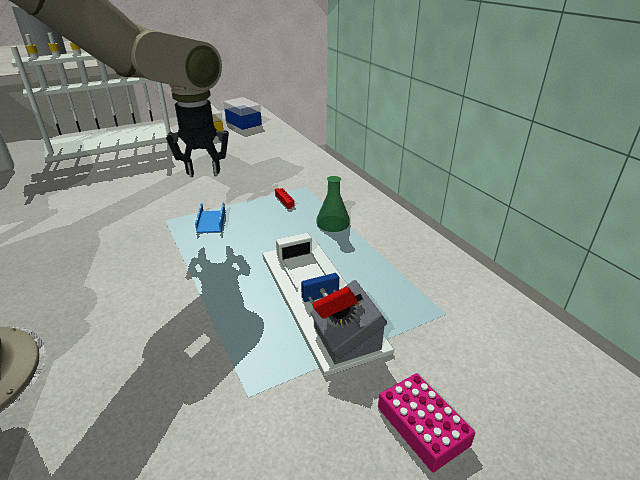

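View pics/top1.png

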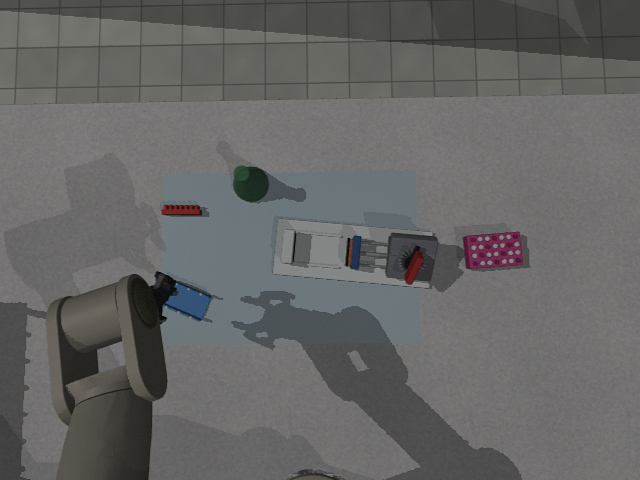

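The fingers closed to 50 mm with nothing between them, and the tray hasn't moved. It is still at (187,300) in the top view. I'll compare the gripper's known position with where the images put it.

```bash
python3 - <<'E'
from h import *
t=load('top1'); s=load('side1'); e=np.array([.5012,.2862,.1044])
print('eef px',proj(t,e),proj(s,e)); 
for P0 in ([.5005,.2865,.014],[.5005,.2865,.104]): print(proj(t,P0),proj(s,P0))
for n,d in(('t',t),('s',s)):
    hsv=cv2.cvtColor(d['img'],cv2.COLOR_RGB2HSV); m=cv2.inRange(hsv,(98,130,50),(125,255,255)); k,l,st,c=cv2.connectedComponentsWithStats(m); P=cloud(d)
    for i in range(1,k):
        if st[i,4]>100:
            q=P[l==i]; q=q[abs(q[:,2])<.2]; print(n,st[i],np.round(c[i],1),np.round(np.median(q,0),4),np.round(np.percentile(q,[1,99],axis=0),3))
a=s['img'][90:250,130:330]; cv2.imwrite('pics/c3.png',cv2.resize(a[:,:,::-1],None,fx=4,fy=3.75,interpolation=2))
a=t['img'][250:350,120:240]; cv2.imwrite('pics/c4.png',cv2.resize(a[:,:,::-1],None,fx=6,fy=6,interpolation=2))
E
```

```text
eef px [[171.31618595 302.21532714]] [[204.87279924 184.92788387]]
[[185.07156958 299.88501917]] [[209.58540896 217.33094073]]
[[171.23561821 302.5412338 ]] [[204.57419633 185.08945642]]
t [351 236  10  33 227] [355.7 252. ] [ 0.6041 -0.1042  0.0548] [[ 0.569 -0.114  0.051]
 [ 0.639 -0.094  0.058]]
t [163 282  48  39 960] [188.4 301.8] [0.4952 0.2805 0.0039] [[ 0.458  0.233 -0.001]
 [ 0.535  0.332  0.031]]
s [225 109  37  20 459] [243.1 119.3] [0.8086 0.8947 0.0281] [[0.774 0.878 0.003]
 [0.881 0.992 0.051]]
s [195 207  30  26 576] [209.6 220.9] [0.4987 0.2784 0.0046] [[0.457 0.231 0.001]
 [0.542 0.336 0.029]]
s [302 273  37  29 670] [319.5 285.9] [ 0.5997 -0.1101  0.0452] [[ 0.569 -0.116  0.016]
 [ 0.64  -0.096  0.057]]
```

View pics/c3.png

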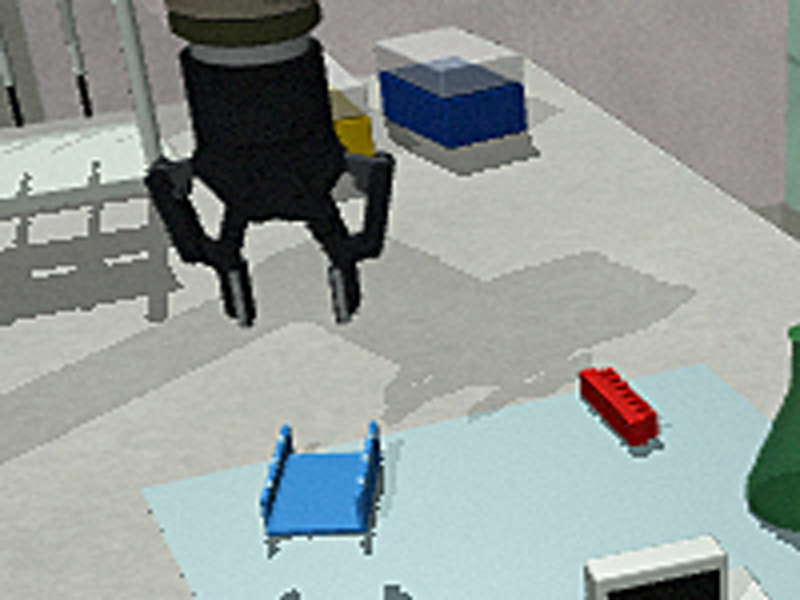

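View pics/c4.png

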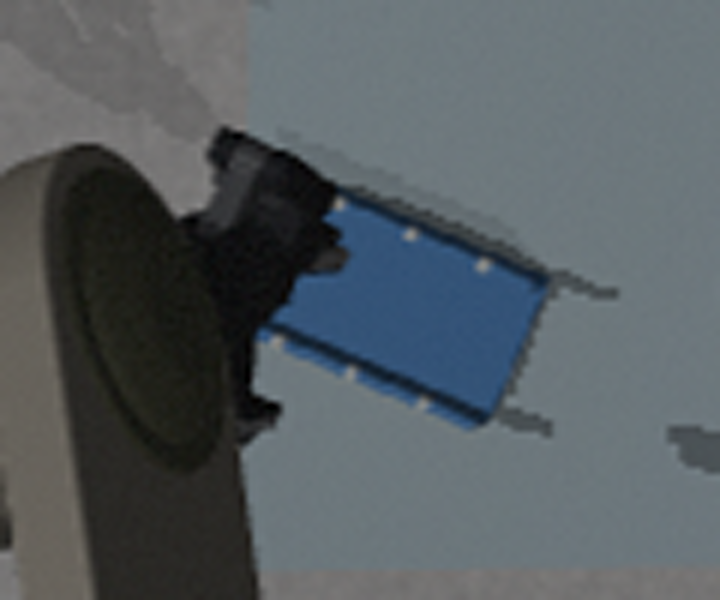

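```bash
python3 - <<'E'
from h import *
for f,(u0,u1,v0,v1) in (('side1',(165,235,120,185)),('top1',(150,185,265,325))):
    d=load(f); P=cloud(d); v,u=np.mgrid[:480,:640]; V=d['img'].max(-1)
    m=(u>u0)&(u<u1)&(v>v0)&(v<v1)&(P[...,2]>.05)&(P[...,2]<.5)&(np.linalg.norm(P[...,:2]-[.5012,.2862],axis=-1)<.09)
    q=P[m]; zz=q[:,2]; print(f,len(q),np.percentile(zz,[0,1,5,20,50])); 
    i=np.argsort(zz)[:12]; print(np.round(q[i],3)); 
s=load('side1');P=cloud(s)
for u,v in [(191,175),(190,170),(189,165),(216,174),(215,168)]: print(u,v,P[v,u].round(3))
E
```

```text
side1 1840 [0.13186008 0.13708683 0.15104422 0.18536935 0.22089651]
[[0.48  0.3   0.132]
 [0.482 0.304 0.133]
 [0.53  0.272 0.133]
 [0.526 0.265 0.134]
 [0.475 0.286 0.134]
 [0.524 0.266 0.134]
 [0.472 0.286 0.134]
 [0.476 0.29  0.135]
 [0.482 0.305 0.135]
 [0.47  0.286 0.135]
 [0.521 0.264 0.135]
 [0.471 0.29  0.136]]
top1 873 [0.12969029 0.13682372 0.15152579 0.1865831  0.23234163]
[[0.475 0.294 0.13 ]
 [0.473 0.289 0.131]
 [0.471 0.287 0.131]
 [0.526 0.267 0.133]
 [0.476 0.294 0.134]
 [0.52  0.266 0.134]
 [0.522 0.264 0.134]
 [0.474 0.289 0.136]
 [0.53  0.266 0.136]
 [0.522 0.265 0.137]
 [0.464 0.293 0.137]
 [0.526 0.267 0.138]]
191 175 [0.473 0.287 0.136]
190 170 [0.473 0.288 0.149]
189 165 [0.472 0.285 0.163]
216 174 [0.526 0.263 0.137]
215 168 [0.525 0.263 0.153]
```

Depth from both views puts the fingertips at z≈0.134 while the reported TCP is at 0.105. That means the tips stand about 29 mm above the TCP at 50 mm opening, so the fingers closed just over the tray's walls. I'll go down again, 25 mm lower than before.

Emit:
drive_tool(series="0 0 0 0; 0 0 0 0; 0 0 2.2 0; 0 0 2.2 0; 0 0 2.2 0; 0 0 2.2 0; 0 0 2 0; 0 0 1.0 0; 0 0 0.6 0; 0 0 0 0", fingers=8.54)

```text
t: 6.2
eef_pos: [0.5016, 0.2864, -0.0189]
eef_rot: [0.833, 0.553, -0.0, 0.0]
wrist_force: [-0.1, 0.4, 1.0]
gripper_width: 0.0857
```

```bash
python3 - <<'E'
from h import *
d=snap('side','side2.png'); plan([.5005,.2865,-.020],-22.9)
P=cloud(d); v,u=np.mgrid[:480,:640]; V=d['img'].max(-1)
a=d['img'][130:270,130:310]; cv2.imwrite('pics/c5.png',cv2.resize(a[:,:,::-1],None,fx=4,fy=4,interpolation=2))
E
```

```text
t 6.25 pos [ 0.5018  0.2864 -0.0186] yaw -22.9 w 0.08518142595975316 roll 0.0 shift now cm [-0.05 -0.12  0.14] after roll [-0.05 -0.12  0.14] q [ 0.31  0.68  1.5  -0.    0.95  0.71] F [-0.7 -0.3  0.9]
```

View pics/c5.png

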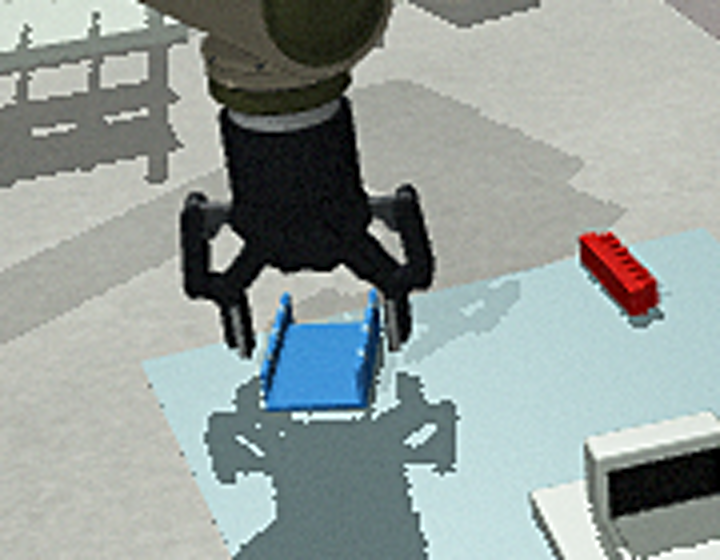

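The open fingers straddle the tray and their tips are below the wall tops. Closing.

Emit:
drive_tool(series="0 0 0 0; 0 0 0 0; 0 0 0 0; 0 0 0 0; 0 0 0 0", fingers=4)

```text
t: 6.88
eef_pos: [0.5019, 0.2865, -0.0183]
eef_rot: [0.833, 0.553, 0.001, 0.0]
wrist_force: [-0.2, -0.7, 6.6]
gripper_width: 0.0593
```

Emit:
drive_tool(series="0 0 -0.8 0; 0 0 -2 0; 0 0 -2.5 0; 0 0 -2.5 0; 0 0 -1.6 0; 0 0 0 0")

```text
t: 7.62
eef_pos: [0.5019, 0.2865, 0.0759]
eef_rot: [0.833, 0.553, 0.001, 0.0]
wrist_force: [-0.6, -0.3, -0.9]
gripper_width: 0.0592
```

```bash
python3 - <<'E'
from h import *
d=snap('side','side3.png'); plan([.6122,-.0235,.075],-5.8)
a=d['img'][90:250,120:320]; cv2.imwrite('pics/c6.png',cv2.resize(a[:,:,::-1],None,fx=3.7,fy=3.7,interpolation=2))
E
```

```text
t 7.67 pos [0.5014 0.2863 0.0748] yaw -22.9 w 0.05968944004461474 roll -17.1 shift now cm [-2.423e+01  2.226e+01 -2.000e-02] after roll [-2.970e+01  1.415e+01 -2.000e-02] q [0.31 0.56 1.42 0.   1.17 0.71] F [ 1.1  0.  -1.3]
```

View pics/c6.png

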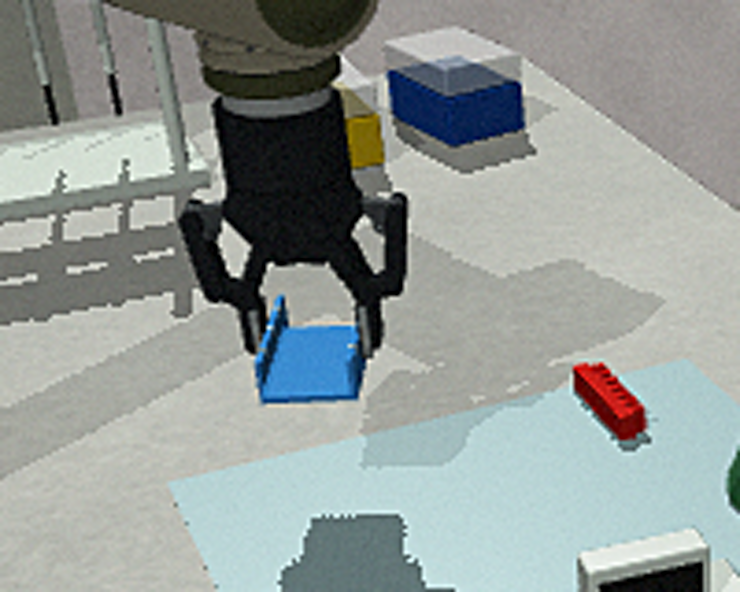

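```bash
python3 - <<'E'
from h import *
d=load('side3'); P=cloud(d); V=d['img'].max(-1); hsv=cv2.cvtColor(d['img'],cv2.COLOR_RGB2HSV)
v,u=np.mgrid[:480,:640]
near=np.linalg.norm(P[...,:2]-[.5012,.2862],axis=-1)<.09
m=near&(P[...,2]>.04)&(P[...,2]<.2)
bl=(hsv[...,0]>98)&(hsv[...,0]<125)&(hsv[...,1]>130)&(hsv[...,2]>50)
q=P[m&(V<60)&(u<235)]; q=q[np.argsort(q[:,2])[:14]]; print('tips',q.round(3))
b=P[m&bl]; print('tray z',np.percentile(b[:,2],[1,5,25,50,75,95,99]).round(4)); 
t=load('top0'); h=cv2.cvtColor(t['img'],cv2.COLOR_RGB2HSV); g=cv2.inRange(h,(50,80,20),(85,255,255)); n,l,st,c=cv2.connectedComponentsWithStats(g); i=1+np.argmax(st[1:,4]); print(st[i]); Q=cloud(t)[l==i]; Q=Q[(Q[:,2]>-.01)&(Q[:,2]<.2)]; low=Q[Q[:,2]<.06]; print('flask xy',low[:,:2].min(0),low[:,:2].max(0),np.median(Q,0))
E
```

```text
tips [[0.519 0.252 0.097]
 [0.529 0.275 0.097]
 [0.497 0.342 0.103]
 [0.527 0.265 0.105]
 [0.524 0.263 0.107]
 [0.464 0.296 0.109]
 [0.492 0.33  0.109]
 [0.461 0.257 0.109]
 [0.524 0.262 0.11 ]
 [0.532 0.264 0.11 ]
 [0.462 0.26  0.11 ]
 [0.486 0.317 0.11 ]
 [0.536 0.267 0.11 ]
 [0.48  0.301 0.11 ]]
tray z [0.0948 0.0963 0.0976 0.0984 0.1006 0.1215 0.1228]
[234 166  34  36 850]
flask xy [0.72723672 0.0973366 ] [0.8065206  0.17401223] [0.75703279 0.12906661 0.05534176]
```

Emit:
drive_tool(series="-1.5 1.4 0 0; -3 2.75 0 0; -3 2.75 0 0; -3 2.75 0 0; -3 2.75 0 0; -3 2.75 0 0; -3 2.75 0 0; -3 2.75 0 0; -1.7 1.6 0 0; 0 0 0 0")

```text
t: 8.93
eef_pos: [0.6123, -0.0246, 0.0743]
eef_rot: [0.834, 0.552, -0.0, -0.0]
wrist_force: [-1.2, 1.2, -0.5]
gripper_width: 0.0595
```

Emit:
drive_tool(series="0 0 0 -8.6; 0 0 0 -8.5; 0 0 0 0")

```text
t: 9.3
eef_pos: [0.6118, -0.022, 0.0748]
eef_rot: [0.742, 0.67, -0.0, -0.0]
wrist_force: [0.3, 0.1, -1.4]
gripper_width: 0.0597
```

```bash
python3 - <<'E'
from h import *
plan([.6123,-.0229,-.005],-5.8)
d=snap('side','side4.png');t=snap('top','top4.png'); 
a=d['img'][130:370,190:450]; cv2.imwrite('pics/c7.png',cv2.resize(a[:,:,::-1],None,fx=2.5,fy=2.5,interpolation=2))
a=t['img'][200:310,240:450]; cv2.imwrite('pics/c8.png',cv2.resize(a[:,:,::-1],None,fx=3.5,fy=3.5,interpolation=2))
E
```

```text
t 9.3 pos [ 0.6118 -0.022   0.0748] yaw -5.8 w 0.05971484551193728 roll -0.0 shift now cm [-0.09  0.06  7.98] after roll [-0.09  0.06  7.98] q [-0.23  0.61  1.31  0.    1.22 -0.13] F [ 0.3  0.1 -1.4]
```

View pics/c7.png

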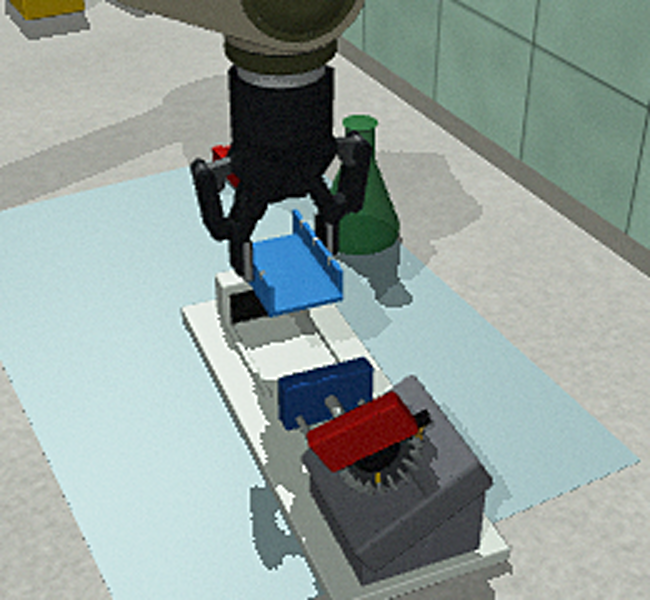

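View pics/c8.png

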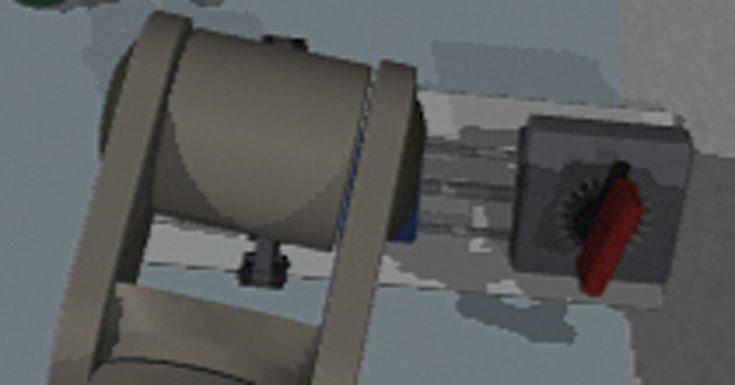

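```bash
cat >> h.py <<'E'
s_=np.radians(5.81);cy=np.array([np.sin(s_),np.cos(s_)]);cx=np.array([np.cos(s_),-np.sin(s_)]);O=np.array([.6045,-.0995])
def toclamp(P): 
    P=np.asarray(P,float); q=P[...,:2]-O; return np.stack([q@cx,q@cy,P[...,2]],-1)
def bluem(d):
    h=cv2.cvtColor(d['img'],cv2.COLOR_RGB2HSV); return cv2.inRange(h,(98,130,50),(125,255,255))>0
E
python3 - <<'E'
from h import *
d=load('side4'); P=toclamp(cloud(d)); b=bluem(d)
m=b&(P[...,2]>.09)&(P[...,2]<.13)&(abs(P[...,0])<.06)
q=P[m]; print(np.percentile(q,[1,3,50,97,99],axis=0).round(4))
f=q[q[:,2]<.102]; print(np.percentile(f,[1,3,50,97,99],axis=0).round(4))
# side view: end block front top edge/rails check: tops of rails
V=d['img']
eb=(P[...,2]>.045)&(P[...,2]<.058)&(P[...,1]>.12)&(P[...,1]<.17)&(abs(P[...,0])<.06)&(V.min(-1)>120); print('eb',np.percentile(P[eb],[2,50,98],axis=0).round(4))
s0=load('side0'); P0=toclamp(cloud(s0)); V0=s0['img']
eb=(P0[...,2]>.048)&(P0[...,2]<.058)&(P0[...,1]>.12)&(P0[...,1]<.18)&(abs(P0[...,0])<.06)&(V0.min(-1)>120); print('eb0',np.percentile(P0[eb],[2,50,98],axis=0).round(4))
j=bluem(s0)&(P0[...,2]>.02)&(abs(P0[...,0])<.06)&(abs(P0[...,1])<.05); print('jaw0',np.percentile(P0[j],[2,50,98],axis=0).round(4))
E
```

```text
[[-0.0311  0.0286  0.0943]
 [-0.0307  0.0294  0.0951]
 [ 0.008   0.0648  0.0977]
 [ 0.0275  0.1247  0.1212]
 [ 0.0285  0.1275  0.1219]]
[[-0.0308  0.0289  0.0942]
 [-0.03    0.0296  0.0949]
 [ 0.0046  0.0676  0.0972]
 [ 0.0256  0.1246  0.1005]
 [ 0.0262  0.1268  0.1013]]
eb [[-0.0351  0.1352  0.0464]
 [-0.0256  0.1398  0.0532]
 [-0.0122  0.1588  0.0556]]
eb0 [[-0.0349  0.1348  0.0486]
 [-0.0005  0.1456  0.0538]
 [ 0.037   0.159   0.0559]]
jaw0 [[-0.0343 -0.0143  0.0218]
 [-0.0028 -0.0116  0.0463]
 [ 0.0349  0.002   0.0565]]
```

Emit:
drive_tool(series="0 0.07 1.5 0; 0 0 2 0; 0 0 2 0; 0 0 1.2 0; 0 0 0.6 0; 0 0 0.4 0; 0 0 0.25 0; 0 0 0 0")

```text
t: 10.4
eef_pos: [0.6132, -0.0232, -0.0042]
eef_rot: [0.742, 0.67, 0.0, 0.0]
wrist_force: [-0.7, -0.0, -1.2]
gripper_width: 0.0593
```

```bash
python3 - <<'E'
from h import *
plan([.6123,-.0229,-.005],-5.8)
d=snap('side','side5.png')
a=d['img'][130:370,190:450]; cv2.imwrite('pics/c9.png',cv2.resize(a[:,:,::-1],None,fx=2.5,fy=2.5,interpolation=2))
P=toclamp(cloud(d)); b=bluem(d)
m=b&(P[...,1]>.02)&(P[...,1]<.14)&(abs(P[...,0])<.05)
print(np.percentile(P[m],[1,3,50,97,99],axis=0).round(4))
E
```

```text
t 10.4 pos [ 0.6132 -0.0232 -0.0042] yaw -5.8 w 0.05927525335981426 roll -0.0 shift now cm [ 0.02 -0.09  0.08] after roll [ 0.02 -0.09  0.08] q [-0.23  0.71  1.38  0.    1.05 -0.13] F [-0.7 -0.  -1.2]
[[-0.0297  0.0279  0.0158]
 [-0.0293  0.0298  0.0164]
 [ 0.0101  0.076   0.0189]
 [ 0.0294  0.1249  0.0426]
 [ 0.0306  0.1272  0.0432]]
```

View pics/c9.png

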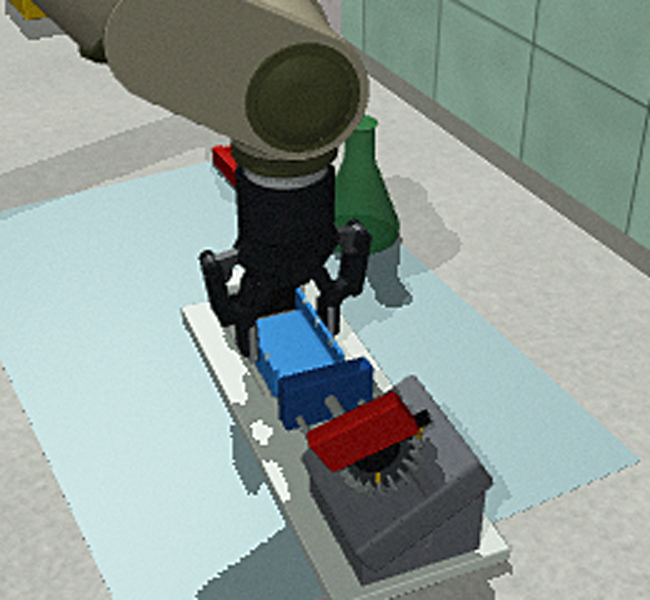

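The tray is centred between the rails, about 2 mm above the bed. I'll lower it the rest of the way and let go.

Emit:
drive_tool(series="0 0 0.18 0; 0 0 0 0")

```text
t: 10.7
eef_pos: [0.6131, -0.0232, -0.0062]
eef_rot: [0.742, 0.67, 0.0, 0.0]
wrist_force: [-1.0, 0.0, -1.1]
gripper_width: 0.0596
```

Emit:
drive_tool(series="0 0 0 0; 0 0 0 0; 0 0 0 0; 0 0 0 0", fingers=8.54)

```text
t: 11.2
eef_pos: [0.6131, -0.0232, -0.0062]
eef_rot: [0.742, 0.67, 0.0, 0.0]
wrist_force: [0.7, 0.1, -0.2]
gripper_width: 0.0856
```

Emit:
drive_tool(series="0 0 -1 0; 0 0 -2.5 0; 0 0 -3.5 0; 0 0 -4 0; 0 0 -4 0; 0 0 -2.5 0; 0 0 0 0")

```text
t: 12.08
eef_pos: [0.6138, -0.0233, 0.1711]
eef_rot: [0.742, 0.67, 0.001, 0.002]
wrist_force: [0.6, -0.2, -0.5]
gripper_width: 0.0853
```

```bash
python3 - <<'E'
from h import *
plan([.6123,-.0229,-.005],-5.8)
d=snap('side','side6.png')
a=d['img'][130:370,190:450]; cv2.imwrite('pics/c10.png',cv2.resize(a[:,:,::-1],None,fx=2.5,fy=2.5,interpolation=2))
P=toclamp(cloud(d)); b=bluem(d)
m=b&(P[...,1]>.02)&(P[...,1]<.14)&(abs(P[...,0])<.05)
print(np.percentile(P[m],[1,3,50,97,99],axis=0).round(4))
# handle
t=load('top0')
for d in (load('side0'),t):
    h=cv2.cvtColor(d['img'],cv2.COLOR_RGB2HSV); P=toclamp(cloud(d)); r=((h[...,0]<6)|(h[...,0]>174))&(h[...,1]>150)&(h[...,2]>40)&(abs(P[...,0])<.06)&(P[...,1]<-.07)&(P[...,1]>-.18)&(P[...,2]<.2)
    q=P[r]; n=np.array([-.5,0,np.sqrt(.75)]); u=np.array([np.sqrt(.75),0,.5])
    ax=q@n; print(len(q),np.percentile(ax,[1,10,50,90,99]).round(4))
    top=q[ax>np.percentile(ax,98)-.006]
    w=np.stack([top@u,top[:,1]],-1); rect=cv2.minAreaRect((w*1000).astype(np.float32)); print(rect, len(top))
    c=w.mean(0); ev=np.linalg.svd(w-c,full_matrices=False)[2][0]; print('axis centre (u,y)',c,'dir angle deg from u',np.degrees(np.arctan2(ev[1],ev[0])))
E
```

```text
t 12.07 pos [ 0.6138 -0.0233  0.1711] yaw -5.79 w 0.08529175299535613 roll 0.01 shift now cm [ 0.04 -0.23 17.61] after roll [ 0.04 -0.23 17.61] q [-0.23  0.52  1.18  0.    1.44 -0.13] F [ 0.6 -0.2 -0.5]
[[-0.0297  0.0281  0.0135]
 [-0.0295  0.0301  0.0143]
 [ 0.0044  0.0821  0.0173]
 [ 0.0283  0.1256  0.0406]
 [ 0.0298  0.1277  0.0411]]
774 [0.0828 0.0883 0.107  0.1173 0.1187]
((32.1705436706543, -124.62532806396484), (14.857935905456543, 64.90963745117188), 74.75762176513672) 298
axis centre (u,y) [ 0.03208801 -0.12613312] dir angle deg from u 165.34333568907329
328 [0.0852 0.0936 0.1151 0.1185 0.1202]
((31.944869995117188, -123.85498046875), (14.323570251464844, 63.971561431884766), 75.31321716308594) 180
axis centre (u,y) [ 0.03345764 -0.12411385] dir angle deg from u 164.9976428558135
```

View pics/c10.png

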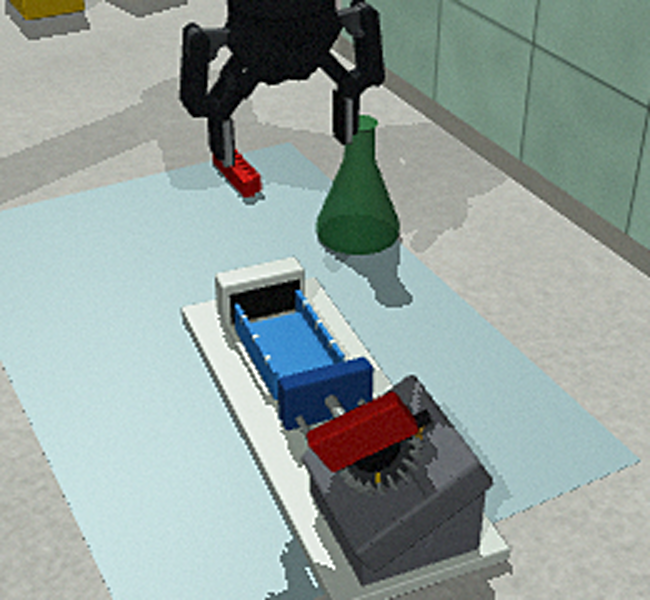

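```bash
python3 -c "
from h import *
plan([.5663,-.2208,.141],-108.9)"
```

```text
t 12.12 pos [ 0.613  -0.0232  0.1692] yaw -5.8 w 0.085335293277684 roll 103.1 shift now cm [-20.13  -2.66   2.82] after roll [ 1.98 20.21  2.82] q [-0.23  0.52  1.18 -0.    1.44 -0.13] F [-0.5  0.2 -0.1]
```

Emit:
drive_tool(series="-2 -0.27 0 0; -3.6 -0.47 0 0; -3.6 -0.48 0 0; -3.6 -0.48 0 0; -3.6 -0.48 0 0; -2.7 -0.36 0 0; -1.03 -0.12 0 0; 0 0 0 10.3; 0 0 0 10.3; 0 0 0 10.3", fingers=2.2)

```text
t: 13.38
eef_pos: [0.5659, -0.2205, 0.168]
eef_rot: [0.895, 0.446, -0.0, -0.001]
wrist_force: [-0.3, -0.8, -0.0]
gripper_width: 0.0223
```

Emit:
drive_tool(series="0 0 0 10.3; 0 0 0 10.3; 0 0 0 10.3; 0 0 0 10.3; 0 0 0 10.3; 0 0 0 10.3; 0 0 0 10.4; 0 0 0 0")

```text
t: 14.38
eef_pos: [0.566, -0.2205, 0.1682]
eef_rot: [0.987, -0.163, -0.001, -0.0]
wrist_force: [0.2, 0.3, -0.3]
gripper_width: 0.0221
```

```bash
python3 - <<'E'
from h import *
plan([.5663,-.2208,.141],-108.9)
d=snap('side','side7.png')
a=d['img'][150:390,230:450]; cv2.imwrite('pics/c11.png',cv2.resize(a[:,:,::-1],None,fx=2.5,fy=2.5,interpolation=2))
P=cloud(d); V=d['img'].max(-1); m=(V<60)&(P[...,2]>.14)&(P[...,2]<.3)&(np.linalg.norm(P[...,:2]-[.566,-.221],axis=-1)<.05)
q=P[m]; i=np.argsort(q[:,2])[:15]; print(q[i].round(3))
E
```

```text
t 14.38 pos [ 0.566  -0.2205  0.1682] yaw -108.79 w 0.022060658285785455 roll 0.11 shift now cm [0.04 0.02 2.72] after roll [0.04 0.02 2.72] q [-0.57  0.51  1.2   0.    1.43  1.33] F [ 0.2  0.3 -0.3]
[[ 0.556 -0.235  0.191]
 [ 0.567 -0.24   0.192]
 [ 0.561 -0.208  0.192]
 [ 0.566 -0.239  0.192]
 [ 0.562 -0.206  0.192]
 [ 0.563 -0.208  0.193]
 [ 0.56  -0.207  0.194]
 [ 0.563 -0.207  0.195]
 [ 0.562 -0.204  0.195]
 [ 0.562 -0.242  0.195]
 [ 0.56  -0.207  0.196]
 [ 0.569 -0.24   0.196]
 [ 0.561 -0.208  0.196]
 [ 0.561 -0.242  0.196]
 [ 0.553 -0.239  0.197]]
```

View pics/c11.png

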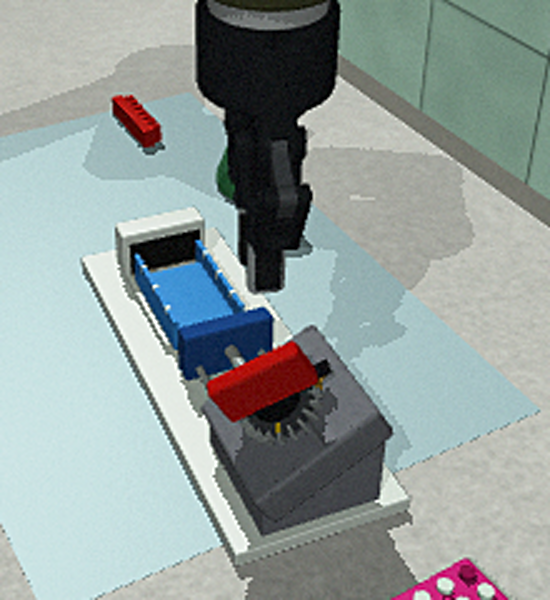

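The tips are at z≈0.192 at 22 mm opening, 24 mm above the reported TCP, and lined up over the red bar. I'll descend so that they straddle it.

Emit:
drive_tool(series="0 0 1.8 0; 0 0 2.2 0; 0 0 1.8 0; 0 0 1.3 0; 0 0 0.8 0; 0 0 0.6 0; 0 0 0 0", fingers=3)

```text
t: 15.3
eef_pos: [0.5662, -0.2208, 0.0837]
eef_rot: [0.986, -0.164, -0.0, -0.0]
wrist_force: [-0.3, -0.2, 1.3]
gripper_width: 0.0297
```

```bash
python3 - <<'E'
from h import *
plan([.5663,-.2208,.076],-108.9)
d=snap('side','side8.png')
a=d['img'][190:390,230:450]; cv2.imwrite('pics/c12.png',cv2.resize(a[:,:,::-1],None,fx=3,fy=3,interpolation=2))
d=snap('top','top8.png')
a=d['img'][200:310,320:470]; cv2.imwrite('pics/c13.png',cv2.resize(a[:,:,::-1],None,fx=5,fy=5,interpolation=2))
E
```

```text
t 15.3 pos [ 0.5662 -0.2208  0.0837] yaw -108.88 w 0.02969595934978736 roll 0.02 shift now cm [ 0.01 -0.    0.77] after roll [ 0.01 -0.    0.77] q [-0.57  0.59  1.32  0.    1.23  1.33] F [-0.3 -0.2  1.3]
```

View pics/c12.png

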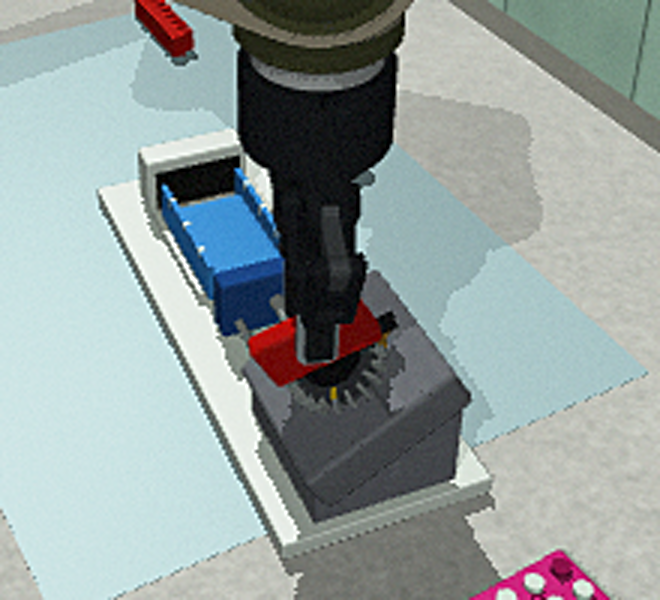

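View pics/c13.png

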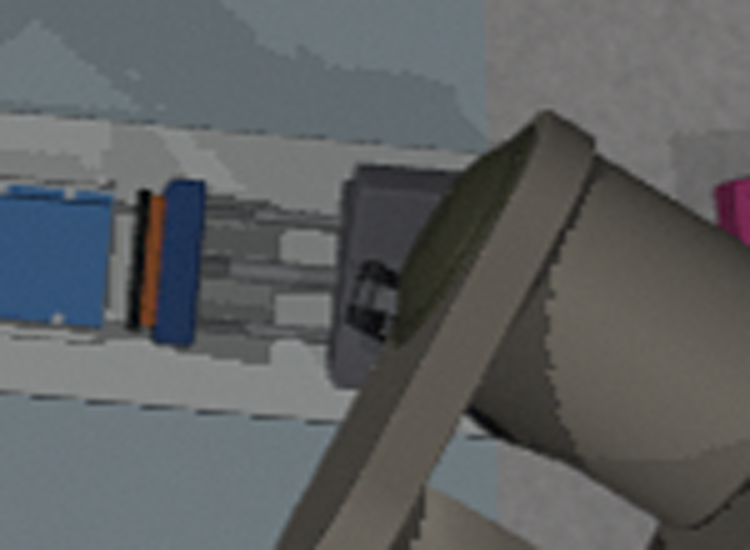

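Emit:
drive_tool(series="0 0 0.5 0; 0 0 0 0; 0 0 0 0", fingers=2.2)

```text
t: 15.78
eef_pos: [0.5663, -0.2208, 0.0788]
eef_rot: [0.986, -0.164, 0.0, 0.0]
wrist_force: [-0.4, -0.5, -0.0]
gripper_width: 0.0218
```

Emit:
drive_tool(series="0 0 0 -10; 0 0 0 -10; 0 0 0 -10; 0 0 0 -10; 0 0 0 0")

```text
t: 16.4
eef_pos: [0.5665, -0.22, 0.0786]
eef_rot: [0.983, 0.182, 0.0, -0.001]
wrist_force: [2.7, 4.6, -1.7]
gripper_width: 0.0222
```

```bash
cat >> h.py <<'E'
def jawm(tag,pic=False):
    d=snap('top','t%s.png'%tag); h=cv2.cvtColor(d['img'],cv2.COLOR_RGB2HSV); Q=toclamp(pxplane(d,np.ones((480,640),bool),.0545)).reshape(480,640,3)
    g=(abs(Q[...,0])<.03)&(abs(Q[...,1]+.0)<.06)
    b=bluem(d)&g&(Q[...,1]>-.05)&(h[...,2]<255)
    n,l,st,c=cv2.connectedComponentsWithStats(b.astype(np.uint8))
    for i in range(1,n):
        if st[i,4]>40: y=Q[...,1][l==i]; print('blue',st[i],'y(z.055)',np.percentile(y,[3,97]).round(4), 'meanx px',c[i].round(2))
    Z=.036
    Q=toclamp(pxplane(d,np.ones((480,640),bool),Z)).reshape(480,640,3)
    o=cv2.inRange(h,(4,110,40),(25,255,255))>0; o&=(abs(Q[...,0])<.03)&(abs(Q[...,1])<.08); print('orange n',o.sum(), 'width rows med',np.median([r.sum() for r in o if r.sum()>0]) if o.sum() else 0, 'y',np.percentile(Q[...,1][o],[5,95]).round(4) if o.sum() else '')
    s=sensors.observe(); M=R.from_quat(s['eef_rot']).as_matrix(); print('t',s['t'],'yaw',np.degrees(np.arctan2(M[1,1],M[0,1])).round(1),'F',s['wrist_force'].round(1),'T',s['ft_torque'].round(2),'w',round(float(s['gripper_width']),4),'pos',s['eef_pos'].round(4))
def crop(src,dst,u0,u1,v0,v1,k):
    a=cv2.imread('pics/'+src)[v0:v1,u0:u1]; cv2.imwrite('pics/'+dst,cv2.resize(a,None,fx=k,fy=k,interpolation=2))
E
python3 - <<'E'
from h import *
jawm('9'); snap('side','side9.png'); crop('side9.png','c14.png',230,450,190,390,3)
E
```

```text
blue [326 238  16  27 346] y(z.055) [0.0301 0.0591] meanx px [333.62 250.83]
blue [349 239  10  27 188] y(z.055) [-0.0077  0.0065] meanx px [354.01 252.07]
orange n 76 width rows med 3.0 y [0.0088 0.0145]
t 16.45 yaw -69.1 F [ 3.3  4.2 -0.8] T [ 0.81 -0.53 -0.04] w 0.022 pos [ 0.5665 -0.22    0.0786]
```

View pics/c14.png

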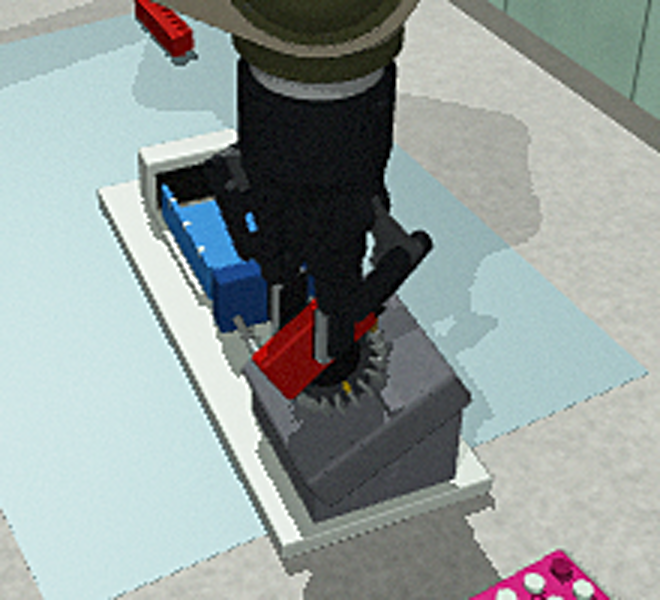

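```bash
python3 - <<'E'
from h import *
import h as hh
for f in('top8','t9'):
    d=load(f); b=bluem(d)
    for v in (245,250,255):
        r=np.nonzero(b[v,345:365])[0]+345; print(f,v,r.min(),r.max())
E
```

```text
top8 245 353 360
top8 250 353 359
top8 255 353 358
t9 245 352 358
t9 250 351 357
t9 255 351 357
```

Turning anticlockwise grips: the jaw moved about 1.7 px, roughly 3.6 mm. I'll finish the stroke.

Emit:
drive_tool(series="0 0 0 -8; 0 0 0 -8; 0 0 0 0")

```text
t: 16.88
eef_pos: [0.5663, -0.2203, 0.0788]
eef_rot: [0.949, 0.316, 0.0, -0.0]
wrist_force: [0.7, 4.9, 0.4]
gripper_width: 0.0224
```

```bash
python3 - <<'E'
from h import *
jawm('10'); snap('side','side10.png'); crop('side10.png','c15.png',230,450,190,390,3)
E
```

```text
blue [326 238  16  27 346] y(z.055) [0.0301 0.0591] meanx px [333.62 250.83]
blue [349 238   9  28 190] y(z.055) [-0.0049  0.0098] meanx px [352.62 251.96]
orange n 76 width rows med 3.0 y [0.012  0.0179]
t 16.925 yaw -53.2 F [1.2 5.5 1. ] T [ 0.78 -0.31 -0.17] w 0.0224 pos [ 0.5663 -0.2203  0.0788]
```

View pics/c15.png

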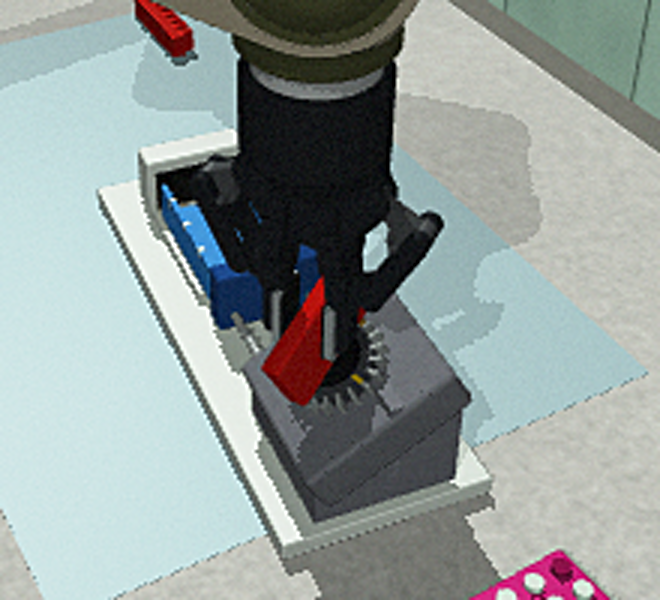

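Emit:
drive_tool(series="0 0 0 -7; 0 0 0 -5; 0 0 0 0")

```text
t: 17.35
eef_pos: [0.5662, -0.2206, 0.079]
eef_rot: [0.91, 0.414, 0.0, -0.0]
wrist_force: [0.5, 5.6, 3.5]
gripper_width: 0.022
```

```bash
python3 - <<'E'
from h import *
jawm('11')
E
```

```text
blue [326 238  16  27 342] y(z.055) [0.0304 0.0591] meanx px [333.54 250.87]
blue [347 238   9  28 188] y(z.055) [-0.0017  0.0127] meanx px [351.3  251.75]
orange n 75 width rows med 3.0 y [0.0149 0.0208]
t 17.4 yaw -41.2 F [-1.7  5.2  3. ] T [ 0.76 -0.09 -0.21] w 0.022 pos [ 0.5662 -0.2206  0.079 ]
```

Emit:
drive_tool(series="0 0 0 10.5; 0 0 0 10.5; 0 0 0 10.5; 0 0 0 10.5; 0 0 0 10.5; 0 0 0 10.5; 0 0 0 10.5; 0 0 0 10.5; 0 0 0 10.5; 0 0 0 0")

```text
t: 18.65
eef_pos: [0.5664, -0.2208, 0.0791]
eef_rot: [0.922, -0.388, 0.0, 0.0]
wrist_force: [0.1, 2.9, 2.7]
gripper_width: 0.0222
```

```bash
python3 - <<'E'
from h import *
jawm('12'); snap('side','side12.png'); crop('side12.png','c16.png',230,450,190,390,3)
E
```

```text
blue [326 238  16  27 340] y(z.055) [0.0305 0.0591] meanx px [333.5  250.87]
blue [347 238  10  28 188] y(z.055) [-0.0017  0.0127] meanx px [351.3  251.69]
orange n 77 width rows med 3.0 y [0.0148 0.0208]
t 18.7 yaw -135.5 F [0.6 3.9 4.5] T [ 0.65 -0.17  0.08] w 0.0222 pos [ 0.5665 -0.2209  0.079 ]
```

View pics/c16.png

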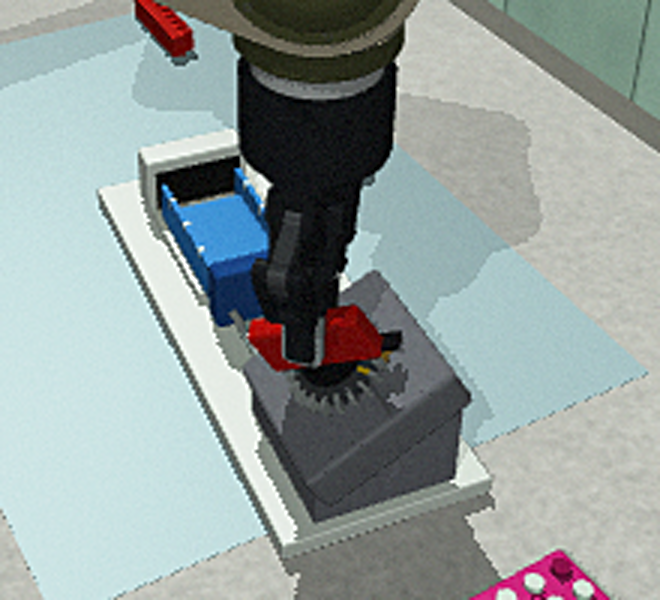

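Emit:
drive_tool(series="0 0 0 8; 0 0 0 6; 0 0 0 0")

```text
t: 19.12
eef_pos: [0.5664, -0.2196, 0.079]
eef_rot: [0.868, -0.496, -0.0, -0.001]
wrist_force: [0.6, 10.1, 6.3]
gripper_width: 0.0223
```

Emit:
drive_tool(series="0 0 0 -10.5; 0 0 0 -10.5; 0 0 0 -10.5; 0 0 0 -10.5; 0 0 0 -10.5; 0 0 0 -10.5; 0 0 0 0")

```text
t: 20.0
eef_pos: [0.5667, -0.2206, 0.0783]
eef_rot: [0.999, 0.032, 0.0, -0.0]
wrist_force: [3.0, 4.4, -1.9]
gripper_width: 0.0218
```

```bash
python3 - <<'E'
from h import *
jawm('13')
E
```

```text
blue [326 238  17  27 344] y(z.055) [0.0301 0.0591] meanx px [333.65 250.77]
blue [345 238  10  28 188] y(z.055) [0.0017 0.016 ] meanx px [349.74 251.74]
orange n 68 width rows med 3.0 y [0.0185 0.0236]
t 20.05 yaw -86.4 F [ 4.5  4.3 -2.7] T [ 0.81 -0.74 -0.12] w 0.0217 pos [ 0.5667 -0.2206  0.0783]
```

Emit:
drive_tool(series="0 0 0 -10; 0 0 0 -10; 0 0 0 -5; 0 0 0 0")

```text
t: 20.55
eef_pos: [0.5665, -0.2201, 0.078]
eef_rot: [0.969, 0.247, 0.0, -0.001]
wrist_force: [3.7, 5.2, -2.2]
gripper_width: 0.0219
```

```bash
python3 - <<'E'
from h import *
jawm('14')
crop('t14.png','c17.png',260,400,200,300,5)
E
```

```text
blue [326 238  15  26 298] y(z.055) [0.034  0.0592] meanx px [332.79 250.56]
blue [344 238   9  28 186] y(z.055) [0.0061 0.0202] meanx px [347.82 251.25]
orange n 67 width rows med 3.0 y [0.0229 0.0279]
t 20.6 yaw -61.5 F [ 3.7  5.9 -2. ] T [ 0.97 -0.73 -0.22] w 0.0221 pos [ 0.5665 -0.2201  0.0781]
```

View pics/c17.png

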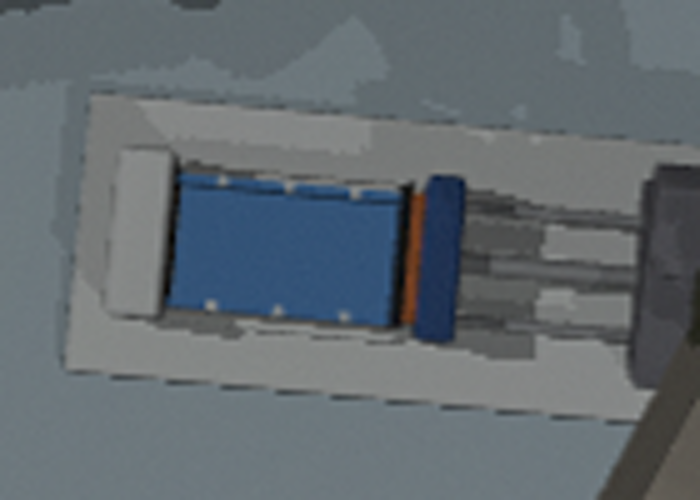

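```bash
cat >> h.py <<'E'
def traypos(fn):
    d=load(fn); img=d['img'].astype(float); h=cv2.cvtColor(d['img'],cv2.COLOR_RGB2HSV)
    T=toclamp(pxplane(d,np.ones((480,640),bool),.040)).reshape(480,640,3)
    red=img[...,0]; b=bluem(d)
    reg=(abs(abs(T[...,0])-.028)<.006)&(T[...,1]>.03)&(T[...,1]<.145)
    # dots: local max of red above blue background
    bg=cv2.medianBlur(d['img'],9)[...,0].astype(float)
    out=[]
    for sgn in(-1,1):
        m=(abs(T[...,0]*sgn-.028)<.0045)&(T[...,1]>.045)&(T[...,1]<.125)
        w=np.where(m,np.clip(red-60,0,None)*(red>75),0)
        n,l,st,c=cv2.connectedComponentsWithStats((w>0).astype(np.uint8))
        for i in range(1,n):
            ww=np.where(l==i,w,0)
            if st[i,4]<=14: out.append((sgn,st[i,4],(T*ww[...,None]).sum((0,1))[:2]/ww.sum()))
    J=toclamp(pxplane(d,np.ones((480,640),bool),.055)).reshape(480,640,3)
    jm=b&(abs(J[...,0])<.03)&(J[...,1]<.03)&(J[...,1]>-.04)&(h[...,2]<125)
    n,l,st,c=cv2.connectedComponentsWithStats(jm.astype(np.uint8)); i=1+np.argmax([s[4] if s[0]>342 else 0 for s in st[1:]]); print(fn,'jaw y',J[...,1][l==i].mean().round(4),st[i])
    for o in out: print(o[0],o[1],o[2].round(4))
E
python3 - <<'E'
from h import *
for f in('top8','t11','t13','t14'): traypos(f)
d=load('t14'); print(d['img'][242:246,300:340,0])
E
```

```text
top8 jaw y -0.0045 [351 239  10  27 190]
-1 5 [-0.029   0.1077]
-1 7 [-0.0291  0.0776]
-1 1 [-0.0324  0.1128]
-1 7 [-0.0296  0.0477]
1 3 [0.0305 0.1165]
1 7 [0.028  0.1072]
t11 jaw y 0.0055 [347 238   9  28 189]
-1 5 [-0.029   0.1077]
-1 7 [-0.029   0.0776]
-1 1 [-0.0324  0.1128]
-1 7 [-0.0296  0.0478]
1 4 [0.0304 0.1176]
1 8 [0.0282 0.1072]
t13 jaw y 0.0089 [345 238  10  28 189]
-1 7 [-0.0294  0.1094]
-1 5 [-0.0293  0.0793]
-1 5 [-0.0295  0.0493]
1 12 [0.028  0.1117]
t14 jaw y 0.0132 [344 238   9  28 187]
-1 8 [-0.0296  0.1133]
-1 7 [-0.0295  0.0837]
-1 6 [-0.0291  0.0536]
1 2 [0.03  0.122]
1 7 [0.0277 0.1137]
1 1 [0.0317 0.103 ]
[[52 52 52 51 50 51 52 52 51 54 50 52 50 50 52 50 50 52 52 51 50 52 52 52
  52 52 53 52 50 51 51 52 52 53 51 51 50 51 53 37]
 [51 51 50 51 53 50 51 51 48 51 51 51 51 52 49 52 51 51 50 52 52 51 51 51
  49 50 49 52 50 51 52 50 49 54 51 50 52 52 52 35]
 [51 51 51 53 53 51 51 50 49 51 51 50 52 49 52 52 52 51 52 52 49 54 53 51
  52 53 51 52 54 50 50 52 49 49 54 52 51 53 51 36]
 [51 50 49 49 53 51 53 51 51 53 51 52 51 51 52 50 52 52 50 51 52 52 51 52
  50 52 53 50 51 51 53 53 53 53 52 51 51 52 53 34]]
```

Tracking is accurate. Tray and jaw now move together, with a constant offset of 70.5 mm, and the tray is at y≈83.7 mm. I'll finish this stroke.

Emit:
drive_tool(series="0 0 0 -8; 0 0 0 -8; 0 0 0 0")

```text
t: 20.98
eef_pos: [0.5663, -0.2205, 0.0785]
eef_rot: [0.925, 0.38, 0.0, -0.0]
wrist_force: [-0.3, 4.9, 0.9]
gripper_width: 0.0222
```

```bash
python3 - <<'E'
from h import *
jawm('15'); traypos('t15')
E
```

```text
blue [326 238  14  26 276] y(z.055) [0.0358 0.0592] meanx px [332.32 250.76]
blue [342 238   9  27 187] y(z.055) [0.0098 0.024 ] meanx px [346.16 250.93]
orange n 43 width rows med 2.0 y [0.0264 0.0299]
t 21.025 yaw -45.5 F [1.2 5.3 0.8] T [ 0.81 -0.41 -0.21] w 0.0219 pos [ 0.5663 -0.2205  0.0785]
t15 jaw y 0.0169 [342 238   9  27 187]
-1 6 [-0.0292  0.1155]
-1 6 [-0.0296  0.0855]
-1 7 [-0.0292  0.0555]
1 1 [0.0299 0.1232]
1 7 [0.0278 0.1154]
1 1 [0.0317 0.103 ]
```

Emit:
drive_tool(series="0 0 0 -5; 0 0 0 0")

```text
t: 21.28
eef_pos: [0.5663, -0.2206, 0.0785]
eef_rot: [0.908, 0.419, 0.0, -0.0]
wrist_force: [0.9, 5.6, 2.4]
gripper_width: 0.0219
```

```bash
python3 - <<'E'
from h import *
jawm('16'); traypos('t16'); snap('side','side16.png'); crop('side16.png','c18.png',230,450,190,390,3)
E
```

```text
blue [326 238  14  26 279] y(z.055) [0.0357 0.0592] meanx px [332.38 250.71]
blue [341 238  10  27 186] y(z.055) [0.0107 0.0249] meanx px [345.72 251.03]
orange n 33 width rows med 1.0 y [0.0274 0.03  ]
t 21.325 yaw -40.5 F [0.8 4.2 2. ] T [ 0.72 -0.37 -0.39] w 0.0221 pos [ 0.5663 -0.2206  0.0786]
t16 jaw y 0.0178 [341 238  10  27 186]
-1 6 [-0.0292  0.1155]
-1 6 [-0.0296  0.0855]
-1 6 [-0.0292  0.0557]
1 9 [0.0281 0.1162]
```

View pics/c18.png

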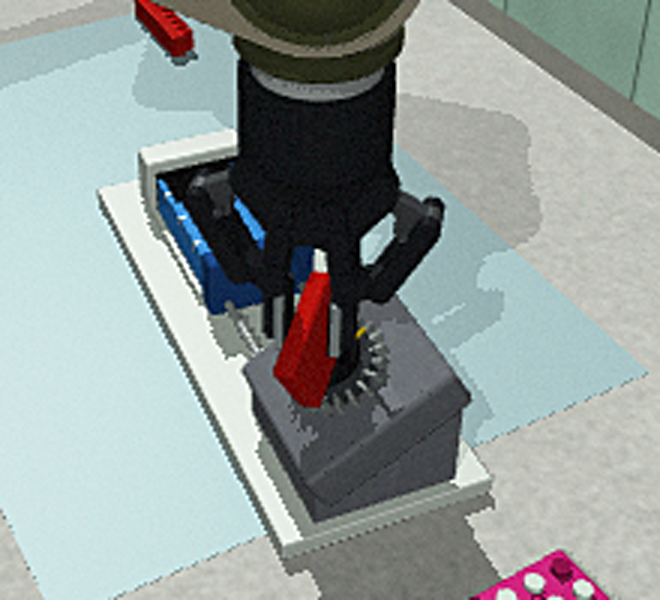

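The pad is pushed in about 2.8–3.3 mm and the handle is near its stop. I'll back off loose and make one short stroke for the last 2 mm or so.

Emit:
drive_tool(series="0 0 0 10; 0 0 0 10; 0 0 0 10; 0 0 0 10; 0 0 0 10; 0 0 0 10; 0 0 0 10; 0 0 0 0")

```text
t: 22.38
eef_pos: [0.5656, -0.2209, 0.0783]
eef_rot: [0.984, -0.178, -0.001, 0.0]
wrist_force: [-1.0, 3.1, 0.1]
gripper_width: 0.022
```

Emit:
drive_tool(series="0 0 0 -10; 0 0 0 -10; 0 0 0 -10; 0 0 0 -10; 0 0 0 -5; 0 0 0 0")

```text
t: 23.12
eef_pos: [0.5669, -0.2201, 0.0784]
eef_rot: [0.977, 0.214, 0.001, -0.001]
wrist_force: [3.4, 6.4, -0.1]
gripper_width: 0.0222
```

```bash
python3 - <<'E'
from h import *
jawm('17'); traypos('t17')
E
```

```text
blue [326 238  14  26 281] y(z.055) [0.0355 0.0592] meanx px [332.42 250.75]
blue [341 238   9  27 185] y(z.055) [0.0117 0.0259] meanx px [345.29 251.04]
orange n 23 width rows med 1.0 y [0.0283 0.0301]
t 23.175 yaw -65.3 F [ 4.3  6.9 -0.9] T [ 1.12 -0.69 -0.25] w 0.0217 pos [ 0.5669 -0.2201  0.0784]
t17 jaw y 0.0188 [341 238   9  27 185]
-1 6 [-0.0292  0.1155]
-1 6 [-0.0296  0.0855]
-1 6 [-0.0292  0.0557]
1 10 [0.0281 0.1159]
```

Emit:
drive_tool(series="0 0 0 -5; 0 0 0 0")

```text
t: 23.42
eef_pos: [0.5669, -0.2201, 0.0784]
eef_rot: [0.966, 0.257, 0.001, -0.0]
wrist_force: [4.0, 7.6, 0.0]
gripper_width: 0.0221
```

```bash
python3 - <<'E'
from h import *
jawm('18'); traypos('t18')
E
```

```text
blue [326 238  14  26 279] y(z.055) [0.0357 0.0592] meanx px [332.38 250.75]
blue [340 238  10  27 200] y(z.055) [0.0127 0.0281] meanx px [344.56 251.06]
orange n 5 width rows med 1.0 y [0.0296 0.0306]
t 23.475 yaw -60.3 F [ 4.2  7.5 -1.4] T [ 1.05 -0.84 -0.25] w 0.0222 pos [ 0.5669 -0.2201  0.0784]
t18 jaw y 0.0204 [340 238  10  27 200]
-1 6 [-0.0292  0.1155]
-1 6 [-0.0296  0.0854]
-1 6 [-0.0292  0.0557]
1 9 [0.0281 0.1161]
```

The pad is now pushed in about 5 mm: the jaw's back edge moved another 1.0 mm and the tray hasn't moved. I'll take the pressure off, open the fingers and lift clear.

Emit:
drive_tool(series="0 0 0 8; 0 0 0 6; 0 0 0 0", fingers=3.2)

```text
t: 23.85
eef_pos: [0.5662, -0.2215, 0.0785]
eef_rot: [0.991, 0.137, -0.0, 0.0]
wrist_force: [-0.2, -0.2, 0.2]
gripper_width: 0.0322
```

Emit:
drive_tool(series="0 0 -1 0; 0 0 -2.5 0; 0 0 -3.5 0; 0 0 -4 0; 0 0 -4 0; 0 0 -3 0; 0 0 0 0")

```text
t: 24.72
eef_pos: [0.5668, -0.2213, 0.2618]
eef_rot: [0.991, 0.137, 0.002, 0.002]
wrist_force: [0.0, 0.0, -0.2]
gripper_width: 0.0319
```

```bash
python3 - <<'E'
from h import *
jawm('19'); traypos('t19'); d=snap('side','side19.png'); crop('side19.png','c19.png',230,450,190,390,3); crop('t19.png','c20.png',260,440,200,300,4)
P=toclamp(cloud(d)); b=bluem(d)&(abs(P[...,0])<.05)
m=b&(P[...,1]>.03)&(P[...,1]<.14); print('tray',np.percentile(P[m],[1,3,50,97,99],axis=0).round(4))
j=b&(P[...,1]>-.02)&(P[...,1]<.03); print('jaw',np.percentile(P[j],[2,50,98],axis=0).round(4))
E
```

```text
blue [326 238  14  26 280] y(z.055) [0.0357 0.0592] meanx px [332.39 250.7 ]
blue [340 238  10  27 202] y(z.055) [0.0126 0.0282] meanx px [344.61 250.93]
orange n 2 width rows med 1.0 y [0.0296 0.0297]
t 24.775 yaw -74.3 F [-0.8 -0.2 -1.1] T [ 0.01 -0.04 -0.04] w 0.0317 pos [ 0.5663 -0.221   0.2596]
t19 jaw y 0.0203 [340 238  10  27 202]
-1 6 [-0.0292  0.1155]
-1 6 [-0.0296  0.0855]
-1 6 [-0.0292  0.0557]
1 2 [0.03   0.1221]
1 6 [0.0277 0.1152]
1 1 [0.0317 0.103 ]
tray [[-0.0299  0.0468  0.014 ]
 [-0.0296  0.0522  0.0144]
 [ 0.0048  0.1001  0.0173]
 [ 0.0285  0.134   0.0406]
 [ 0.0299  0.1361  0.041 ]]
jaw [[-0.0349  0.01    0.017 ]
 [-0.0035  0.0128  0.0438]
 [ 0.0355  0.0264  0.0564]]
```

View pics/c19.png

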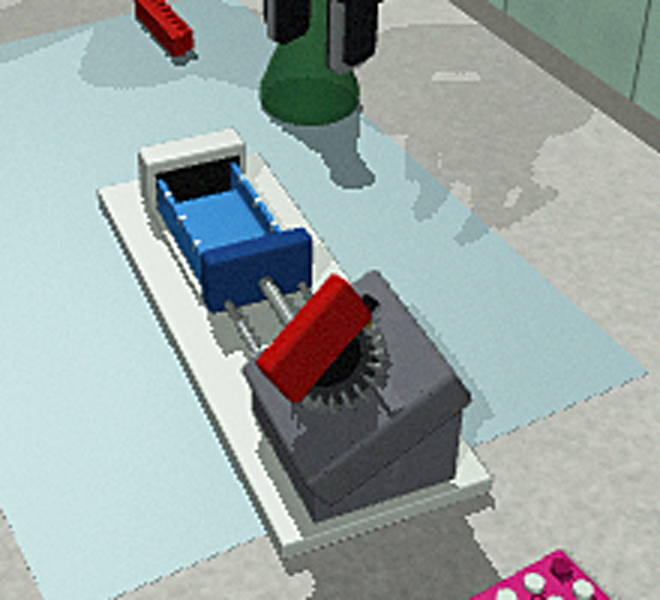

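View pics/c20.png

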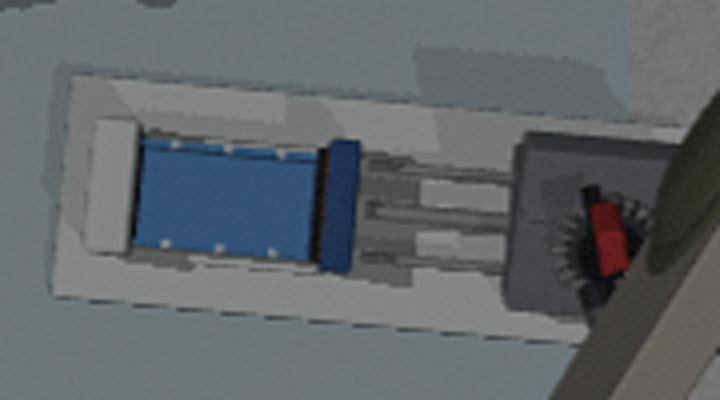

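```bash
python3 -c "
from h import *
print(bot.close_job())"
```

```text
the job is handed in; nothing more can be done
None
```

The tray is clamped against the end block with the spring pad pushed in about half-way, and the job is handed in (last clock reading about 25 s of the 58 s allowed). I've had no verdict back.

**What I did**
- **Tray:** I took it across its width, laid it flat between the rails and let go.
- **Handle:** I straddled the red handle with the part-closed fingers. Anticlockwise turned out to be the gripping way. Two long strokes and one short one closed the jaw, and then I lifted clear.

**Last checks (camera views)**
- **Tray position:** its centre is at about 85.5 mm along the bed (home is 85). It is within about 1 mm across, square and flat, and did not move as the pad compressed.
- **Jaw and pad:** the jaw moved about 24 mm. The tray-to-jaw distance gives a pad push-in of 4.5–5.3 mm, and the orange pad body is almost hidden. I had no direct reading of the pad.
- **Robot:** it stands about 18 cm above the handle, and the wrist force is near zero.
- **Bystanders:** the comb and flask look unmoved in the last side view. I did not measure them or the rack again, but the arm went near none of them.

**What went wrong or disagreed**
- **Missed first grasp:** the fingertips stood 24–31 mm above the reported TCP, more than the description suggests. The fingers closed just above the tray without moving it, and going 25 mm lower worked.
- **Camera offset:** the two views disagreed by about 1–2 mm along the clamp. I therefore judged the pad from the tray-to-jaw distance rather than from absolute positions.

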